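# Clear the extraction table and hold its switch on filter clean

### The job

Clear the three wood offcuts (hole-saw plug, mitred batten end, stepped batten end) off the slotted extraction table into the open waste bin; leave the lock sample and the sanding block where they lie. Then turn the table's lever switch clockwise from off, past its first two clicks to the third, sprung position (filter clean), and hold it there against its spring: it flies back if let go, so finish with the gripper still holding the lever in the third position.

Things in the scene. Friction and masses are not known exactly. Their poses are not given: they have to be found in the camera images.
- table_unit: downdraft extraction table: low grey sheet-steel box standing on the bench, 300 (x) x 420 (y) x 100 mm high, fixed. Origin: centre of its underside. Its flat top is at 100 mm: a slotted steel plate (its x -130..130, its y -205..80 mm) and, on its +y end, a black control panel (its y 90..205 mm) with a round gauge 10 mm high (60 mm diameter, at its x 85, y 147 mm), a small lamp 10 mm high (at its x -115, y 175 mm) and the lever switch
- dial (a joint): lever switch angle, rad, growing clockwise from above. 0: off, where it starts, lever along the table's +y. A click every 0.52; a spring pulls it back to off. Let go, it rests lightly in the first (0.49) and second (0.97) positions but springs back from the third, at 1.57 (reached from 1.48 on; stop at 1.62). Up to 0.45 N m over a click, 0.3 to hold the third
- dial_axis (a point): the switch's vertical turning axis, at half the height of the lever (20 mm above the table's top); its axes are those of the table unit (at its x -30, y 147 mm)
- handle: lever handle of the switch, turning with it. Origin on the turning axis, 2 mm above the table's top; its +y axis points along the lever (the table's +y at off, its +x at the third position). Round hub 38 mm in diameter, 30 mm high; lever bar 13 mm wide, reaching 50 mm from the axis, between 9 and 31 mm above the table's top; a short tail of the same bar, 26 mm long, on the other side
- lever_end (a point): a point on the lever bar, 42 mm from the axis (8 mm short of the bar's end) and half-way up the bar; axes as handle
- plug_mid (a point): centre of the hole-saw plug: upright disc of plain wood, 38 mm in diameter, 35 mm high, standing on the slotted plate
- mitre_mid (a point): mitred batten end, plain wood, 30 mm high, 26 mm wide (its y). The point lies half-way up, mid-width, in the middle of its full-width part (its x -15..15 mm); beyond this, the mitre runs to a point at its x +41 mm, y -13 mm
- step_mid (a point): stepped (rebated) batten end, plain wood, 42 mm long (its x), 34 mm wide (its y), 32 mm high; above 16 mm only the part at its y -17..1 mm remains. The point lies half-way up, in the middle of the footprint
- waste_bin: plain grey open square waste bin, 180 x 180 mm, 120 mm high, walls 5 mm (rim flange 192 mm), fixed to the bench to one side of the table unit. Origin: centre of its underside
- picking_bin: blue picking bin with sloped-down front, full of small cartons, 180 (x) x 150 x 100 mm high, fixed on the other side. Origin: centre of its underside; leave alone
- lock_sample: lock sample: brown wood block 45 (x) x 140 (y) x 50 mm with brass lock face and a brass cylinder rising to 62 mm, on the back of the slotted plate. Origin: centre of its underside; leave it
- sanding_block: black rubber sanding block 45 (x) x 75 (y) x 22 mm with a dark wood grip on top to 40 mm, lying among the offcuts. Origin: centre of its underside; leave it

How it is judged:
On the way, in this order (a step that is already met when the one before it is completed fails the run):
1. all three offcuts are in the waste bin (x of plug_mid in the frame of waste_bin between -0.088 and 0.088 m and y of plug_mid in the frame of waste_bin between -0.088 and 0.088 m and z of each of plug_mid, mitre_mid, step_mid in the frame of waste_bin below 0.105 m and x of mitre_mid in the frame of waste_bin between -0.088 and 0.088 m and y of mitre_mid in the frame of waste_bin between -0.088 and 0.088 m and x of step_mid in the frame of waste_bin between -0.088 and 0.088 m and y of step_mid in the frame of waste_bin between -0.088 and 0.088 m), for 0.2 s.
2. the gripper holds the lever in the third position for a second (value of joint dial above 1.48 rad and contact force between any of the arm, the fingers and handle above 1 N), for 1 s.
At the end, for the whole second after the job is handed in: The switch is held by the robot in its third position (joint at least 1.48 rad, the robot pressing on the handle with more than 1 N), and all three offcuts lie inside the waste bin (their centres inside its walls, below its rim) (all of step 1 and all of step 2); the arm keeps its last pose, push and grip.
It fails at once if the lock sample is moved more than 30 mm (distance of lock_sample from where it was at the start of the episode above 0.03 m).
It fails at once if the sanding block is moved more than 30 mm (distance of sanding_block from where it was at the start of the episode above 0.03 m).
It also fails if it takes over 72 s, if anything falls off the work surface, if the arm or the gripper's body presses on something with over 40 N, if the wrist force passes 120 N, or if a joint passes its speed limit or range.

### The arm

A 6-joint arm with a two-finger parallel gripper is mounted at the origin on the work surface. World frame = base frame: x ahead of the robot, y to its left, z up, the work surface at z = 0. Lengths are in m, angles in rad, forces in N, time in s.
With the tool pointing down it reaches from about 0.35 to 0.775 m from the base axis. Payload 5.5 kg.
Tool frame: the origin (TCP) lies on the centre line of the jaws, within the pads' length; the fingertips stand manip.tips_ahead ahead of it and the grasp point (between the pads) lies 8 mm behind it (manip.tips_ahead is the distance from the TCP to the fingertips, in m); z points along the fingers, y is the direction in which the jaws open and shut (so a half turn about z gives the same grasp; the last joint's range is limited). The gripper opens to 85 mm and grips with 20 to 120 N. Pads are 22 mm wide; open, the fingers measure 114 mm over their backs; the gripper's body (76 mm by 85 mm) begins 54 mm behind the grasp point. The pads swing forward as they close: fully open they stand 13 mm farther back than shut.
Start: joints at [-1.381, 0.313, 0.046, 1.304, 0, 1.431], TCP at [0.186, -0.544, 0.242] pointing down, gripper open.
Joint ranges: [-2.76, 2.76], [-0.86, 1.69], [-1.03, 1.26], [-2.2, 2.34], [-1.47, 1.5], [-3.14, 3.14]. Speed limits (rad/s): [2.57, 2.57, 3.14, 3.14, 3.14, 3.14].

### API

Orientations are given as a unit quaternion [w, x, y, z].
In Python, from workcell import readout, capture, order, manip gives the robot as it stands.
- The arm moves only by the tool apply_moves, never from a script. Its argument "moves" is a list of rows, each an object of numbers: "tx", "ty", "tz": the shift along the tool's x, y, z in mm; "yaw": the turn about the tool's z in degrees; "claw": the opening, from 0 (shut) to 1 (fully open). In form: [{"tx": .., "ty": .., "tz": .., "yaw": .., "claw": ..}, ...]. A call has 1 to 10 rows; each row shifts and turns the commanded pose from where the row before left it, along the tool's axes as they then stand; what a row does not reach is not made up. A row lasts 1/12 s, in which the tool goes at most 41.7 mm and 7.16 degrees, less where a joint would pass 70% of its speed; a pose out of reach is approached as far as the arm can. A call with a gripper value outside its range is refused whole. The fingers move at their own pace and stop on an object; "force" is the grip in N (left out, the last holds). Time passes only in rows, so rows that do not move let the fingers close. It gives the time, the measured TCP pose, the force and the opening at its end, in the units of the state.
- readout.read_state(): the state, without advancing time (a new reading comes with each control period).
- capture(name): name is "scene" or "top" or "wrist"; returns a dict with "pixels" (480x640x3 uint8, red, green, blue), "K" (3x3 intrinsics, pixels), "rvec" (rotation vector, rad) and "tvec" (3), from world to camera coordinates, as OpenCV has them. Camera axes: x right, y down, z forward; pixel columns grow to the right and rows downward; lengths in m; the calibration is good to about 2 mm. A picture is of the moment at which its call begins. There is no depth.
- order.job_done(): hands the job in, once; it reports no verdict.
The state is a dict: "time_s": time; "joints": joint angles; "dq": joint speeds; "effort": joint torques, N m; "position": TCP position; "tool_rot": TCP orientation; "wrist_force": force on the tool from outside, world axes, zero at the start; "moment": the same for the moment, N m; "finger_gap": finger opening in m.
Only numpy, scipy, OpenCV 4.12 (cv2) and the standard library are available. Lean on these libraries where they do the work, as an engineer would, in place of code of your own. Each camera call takes 0.05 s, during which the arm holds its last target.

## Working session

There is one attempt and no reset: what is moved stays moved. The work goes in short steps, Python scripts to look and compute and a tool call to move; the robot and the scene stay as the last step left them, time stands still between calls to the robot, and variables do not carry over. Pictures are saved under pics/ and viewed, and the job is handed in when it is done.

Besides the shell and the picture viewer there is one more tool, called in YAML: its name, and indented under it one key for each argument. apply_moves: Moves the arm, as the interface text tells. Its arguments: {"type":"object","properties":{"moves":{"type":"array","items":{"type":"object","properties":{"tx":{"type":"number"},"ty":{"type":"number"},"tz":{"type":"number"},"yaw":{"type":"number"},"claw":{"type":"number"}}}},"force":{"type":"number"}},"required":["moves"]}

```bash
mkdir -p pics; ls
python3 - <<'E'
from workcell import readout, capture, order, manip
import cv2
print(readout.read_state()); print(manip.tips_ahead)
for n in ["scene","top","wrist"]:
    c=capture(n); cv2.imwrite(f"pics/{n}0.png",c["pixels"][:,:,::-1]); print(n,c["K"],c["rvec"],c["tvec"])
E
```

```text
pics
{'time_s': 0.0, 'joints': array([-1.38058494e+00,  3.14018891e-01,  4.49640420e-02,  1.30360400e+00,
        2.73833941e-05,  1.43121719e+00]), 'dq': array([ 0.00041253,  0.00080572,  0.00047322, -0.00098677,  0.00056329,
       -0.00064602]), 'effort': array([ 7.19571435e-04, -4.80628216e+01,  2.98533046e+01,  1.94080733e-02,
       -2.93429448e-04, -2.07542655e-06]), 'position': array([ 0.18612537, -0.54351542,  0.24139223]), 'tool_rot': array([-9.31309529e-04,  9.86435127e-01,  1.64148932e-01, -9.88610526e-06]), 'wrist_force': array([-0.23327623,  0.2449093 , -0.45522902]), 'moment': array([ 0.03280077, -0.00506506,  0.0234344 ]), 'finger_gap': 0.08551626053614697}
0.011
scene [[460.25527904   0.         319.64088231]
 [  0.         460.25527904 241.84091686]
 [  0.           0.           1.        ]] [ 2.3897994   1.05921116 -0.32076402] [-0.38315867 -0.32206062  1.26405238]
top [[535.58808855   0.         320.8518479 ]
 [  0.         535.58808855 242.04775747]
 [  0.           0.           1.        ]] [ 2.09143751 -2.13497489  0.19956943] [0.01225736 0.61176315 1.24313111]
wrist [[366.36266506   0.         315.88173316]
 [  0.         366.36266506 245.21635444]
 [  0.           0.           1.        ]] [-2.33648904  1.66946804  0.2719986 ] [-0.57182639 -0.04006228  0.38200578]
```

View pics/scene0.png

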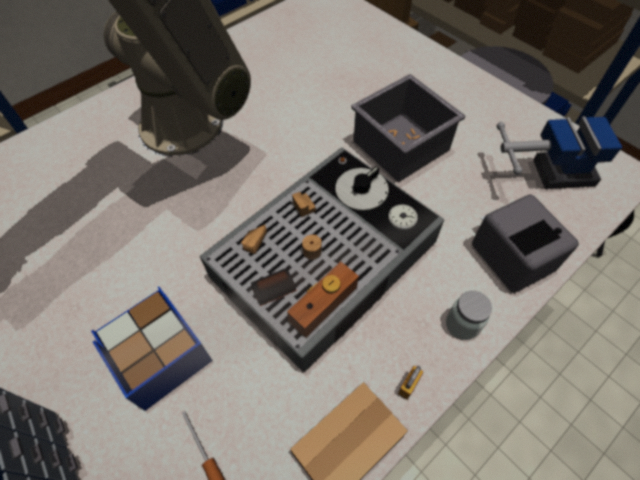

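View pics/top0.png

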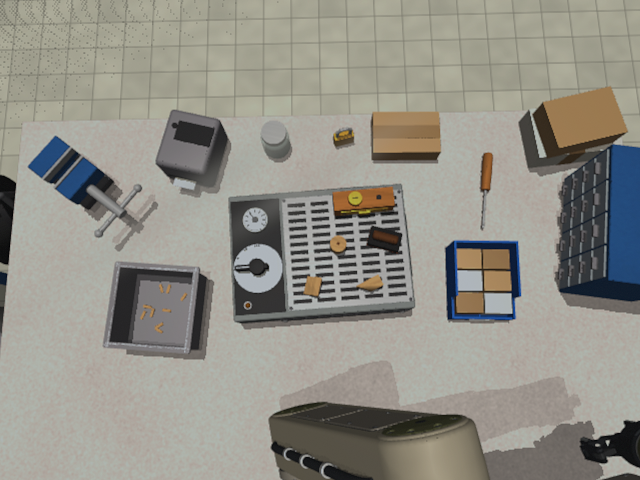

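View pics/wrist0.png

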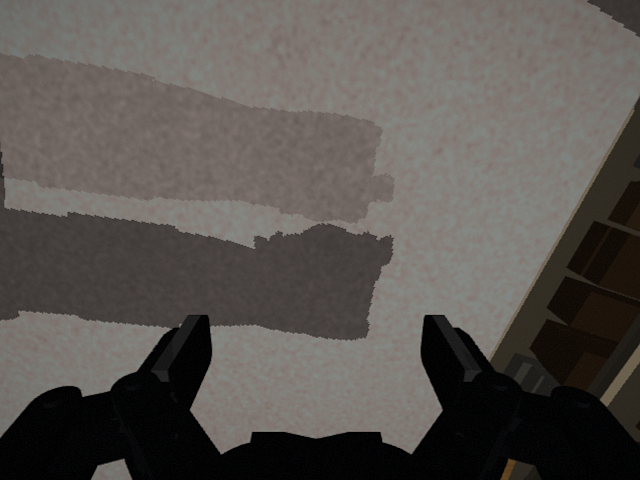

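The top view shows the table with the panel at its left, so +y is image-left. The plug is at (338,244), the stepped end at (313,286), the mitred end at (370,285), the sanding block at (384,238), the lock sample at (364,202), the lever pointing left at (248,267) and the waste bin at (155,308). I'll zoom in and measure these.

```bash
cat > h.py <<'E'
import numpy as np, cv2
from workcell import readout, capture, order, manip
def cam(n):
    c=capture(n); R,_=cv2.Rodrigues(np.array(c["rvec"],float)); t=np.array(c["tvec"],float).ravel()
    return dict(im=c["pixels"][:,:,::-1].copy(),K=np.array(c["K"]),R=R,t=t,C=-R.T@t,rvec=np.array(c["rvec"],float))
def ray(c,uv):
    uv=np.atleast_2d(uv).astype(float); d=np.c_[uv,np.ones(len(uv))]@np.linalg.inv(c["K"]).T@c["R"]; return d
def onz(c,uv,z):
    d=ray(c,uv); return c["C"]+d*((z-c["C"][2])/d[:,2])[:,None]
def proj(c,P):
    return cv2.projectPoints(np.atleast_2d(P).astype(float),c["rvec"],c["t"],c["K"],None)[0].reshape(-1,2)
def tri(c1,u1,c2,u2):
    P=cv2.triangulatePoints(c1["K"]@np.c_[c1["R"],c1["t"]],c2["K"]@np.c_[c2["R"],c2["t"]],np.array(u1,float).reshape(2,1),np.array(u2,float).reshape(2,1)).ravel(); return P[:3]/P[3]
def wood(im,lo=(8,90,110),hi=(22,255,255)):
    return cv2.inRange(cv2.cvtColor(im,cv2.COLOR_BGR2HSV),lo,hi)
E
python3 - <<'E'
from h import *
t=cam("top"); s=cam("scene")
cr=t["im"][175:330,220:420]; cv2.imwrite("pics/topz.png",cv2.resize(cr,None,fx=4,fy=3.8,interpolation=cv2.INTER_CUBIC)[:600,:800])
cr=s["im"][140:340,200:460]; cv2.imwrite("pics/scz.png",cv2.resize(cr,None,fx=3,fy=3,interpolation=cv2.INTER_CUBIC))
for c,n in((t,"top"),(s,"scene")):
    m=wood(c["im"]); cs,_=cv2.findContours(m,cv2.RETR_EXTERNAL,cv2.CHAIN_APPROX_SIMPLE)
    for k in cs:
        if cv2.contourArea(k)>60:
            M=cv2.moments(k); print(n,cv2.boundingRect(k),cv2.contourArea(k),np.round([M["m10"]/M["m00"],M["m01"]/M["m00"]],1), np.round(onz(c,[M["m10"]/M["m00"],M["m01"]/M["m00"]],.135),3))
# plate corners and bin rim from top
print(onz(t,[[231,199],[403,186],[412,311],[236,321]],.1).round(3))
print(onz(t,[[117,263],[200,267],[195,352],[105,348]],.12).round(3))
print(t["C"],s["C"])
E
```

```text
top (456, 292, 28, 21) 488.0 [469.3 302.4] [[ 0.452 -0.33   0.135]]
top (304, 276, 18, 20) 238.0 [312.4 285.5] [[0.497 0.02  0.135]]
top (357, 275, 26, 13) 171.5 [371.9 282.5] [[ 0.501 -0.114  0.135]]
top (484, 271, 28, 20) 495.0 [497.1 280.6] [[ 0.5   -0.396  0.135]]
top (483, 249, 27, 20) 460.0 [495.5 258.8] [[ 0.55  -0.397  0.135]]
top (457, 249, 25, 20) 430.0 [469.4 258.5] [[ 0.552 -0.338  0.135]]
top (330, 235, 16, 17) 184.0 [337.7 243.4] [[ 0.593 -0.039  0.135]]
top (333, 187, 62, 24) 1065.5 [363.1 198.3] [[ 0.699 -0.101  0.135]]
top (482, 153, 11, 36) 234.0 [487.2 170.3] [[ 0.76  -0.395  0.135]]
top (373, 112, 68, 41) 2575.0 [405.8 131.7] [[ 0.861 -0.209  0.135]]
top (543, 87, 84, 61) 3286.5 [584.5 116.9] [[ 0.888 -0.637  0.135]]
scene (202, 458, 19, 22) 175.0 [211.2 469.8] [[ 0.795 -0.415  0.135]]
scene (291, 383, 116, 97) 6251.0 [349.4 438.3] [[ 0.901 -0.232  0.135]]
scene (401, 370, 22, 25) 117.5 [412.1 383.4] [[ 0.91  -0.099  0.135]]
scene (124, 354, 38, 34) 563.5 [142.4 370.2] [[ 0.594 -0.414  0.135]]
scene (110, 332, 41, 39) 791.5 [130.1 350.7] [[ 0.551 -0.413  0.135]]
scene (156, 331, 38, 33) 549.0 [174.1 347. ] [[ 0.596 -0.353  0.135]]
scene (131, 293, 36, 33) 579.0 [148.3 309.2] [[ 0.505 -0.35   0.135]]
scene (288, 262, 70, 65) 1681.5 [322.  293.9] [[ 0.692 -0.099  0.135]]
scene (302, 235, 20, 16) 220.5 [311.6 242.5] [[ 0.596 -0.04   0.135]]
scene (242, 225, 24, 23) 241.5 [253.1 237.1] [[ 0.509 -0.117  0.135]]
scene (293, 192, 22, 17) 190.0 [303.  200.3] [[0.507 0.015 0.135]]
[[ 0.714  0.213  0.1  ]
 [ 0.737 -0.201  0.1  ]
 [ 0.438 -0.207  0.1  ]
 [ 0.423  0.198  0.1  ]]
[[0.561 0.472 0.12 ]
 [0.547 0.279 0.12 ]
 [0.355 0.285 0.12 ]
 [0.368 0.488 0.12 ]]
[ 0.35579304 -0.00984426  1.3390645 ] [ 0.96658066 -0.34097007  0.89320954]
```

View pics/topz.png

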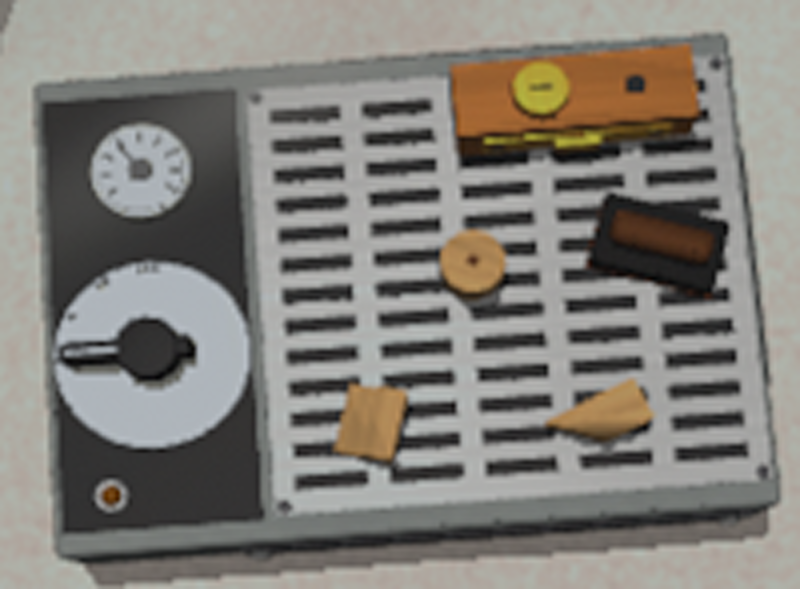

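View pics/scz.png

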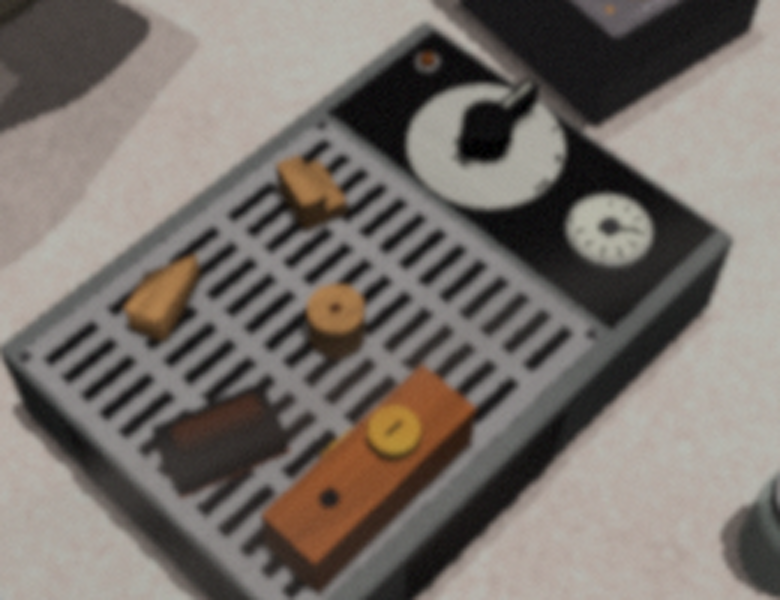

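apply_moves:
  moves:
    - {"tx": 31, "ty": -22, "claw": 1}
    - {"tx": 31, "ty": -22}
    - {"tx": 31, "ty": -22}
    - {"tx": 31, "ty": -22}
    - {"tx": 31, "ty": -22}
    - {"tx": 31, "ty": -22}
    - {"tx": 31, "ty": -22}
    - {"tx": 31, "ty": -22}
    - {"tx": 31, "ty": -22}
    - {"tx": 31, "ty": -22}
  force: 40

```text
schema error: expected keys tx, ty, tz, yaw, claw
```

apply_moves:
  moves:
    - {"tx": 31, "ty": -22}
    - {"tx": 31, "ty": -22}
    - {"tx": 31, "ty": -22}
    - {"tx": 31, "ty": -22}
    - {"yaw": -7}
    - {"yaw": -7}
    - {"yaw": -7}
    - {"yaw": -7}
    - {"yaw": -7}
    - {"yaw": -7}

```text
schema error: expected keys tx, ty, tz, yaw, claw
```

apply_moves:
  moves:
    - {"yaw": -7}
    - {"yaw": -7}
    - {"yaw": -7}
    - {"yaw": -7}
    - {"yaw": -7}
    - {"yaw": -7}
    - {"yaw": -7}
    - {"yaw": -7}
    - {"yaw": -3}
    - {}

```text
schema error: expected keys tx, ty, tz, yaw, claw
```

```bash
cat >> h.py <<'E'
def st():
    s=readout.read_state(); w,x,y,z=s["tool_rot"]
    from scipy.spatial.transform import Rotation as Ro
    R=Ro.from_quat([x,y,z,w]).as_matrix(); phi=np.degrees(np.arctan2(R[1,0],R[0,0]))
    print("t",round(s["time_s"],2),"p",s["position"].round(4),"phi",phi.round(2),"tilt",np.degrees(np.arccos(-R[2,2])).round(2),"gap",round(s["finger_gap"],4),"F",np.round(s["wrist_force"],1),"j6",s["joints"][5].round(2))
    return s,R,phi
E
python3 - <<'E'
from h import *
st(); w=cam("wrist"); cv2.imwrite("pics/w1.png",w["im"]); print(w["C"],w["R"].round(2))
E
```

```text
t 0.25 p [ 0.1862 -0.5438  0.2419] phi 18.9 tilt 0.05 gap 0.0857 F [ 0.1  0.  -0.1] j6 1.43
[ 0.26267671 -0.51586722  0.3739278 ] [[ 0.32 -0.95 -0.  ]
 [-0.9  -0.31  0.31]
 [-0.3  -0.1  -0.95]]
```

View pics/w1.png

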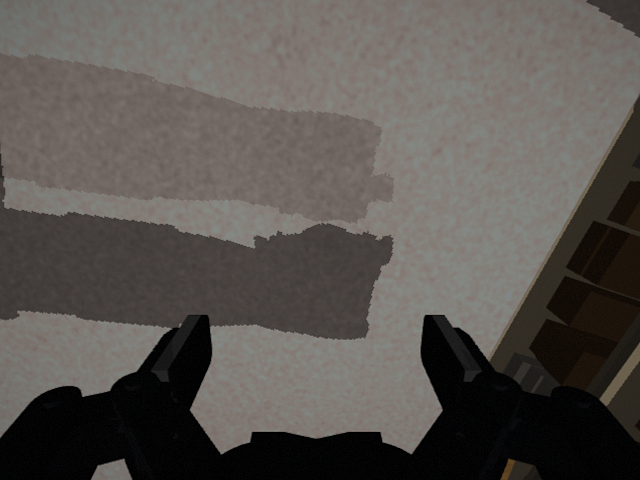

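The move was refused because every row needs all five keys, so nothing moved. The picture shows only the bench and the two fingers.

apply_moves:
  moves:
    - {"tx": 31, "ty": -22, "tz": 0, "yaw": 0, "claw": 1}
    - {"tx": 31, "ty": -22, "tz": 0, "yaw": 0, "claw": 1}
    - {"tx": 31, "ty": -22, "tz": 0, "yaw": 0, "claw": 1}
    - {"tx": 31, "ty": -22, "tz": 0, "yaw": 0, "claw": 1}
    - {"tx": 31, "ty": -22, "tz": 0, "yaw": 0, "claw": 1}
    - {"tx": 31, "ty": -22, "tz": 0, "yaw": 0, "claw": 1}
    - {"tx": 31, "ty": -22, "tz": 0, "yaw": 0, "claw": 1}
    - {"tx": 31, "ty": -22, "tz": 0, "yaw": 0, "claw": 1}
    - {"tx": 31, "ty": -22, "tz": 0, "yaw": 0, "claw": 1}
    - {"tx": 31, "ty": -22, "tz": 0, "yaw": 0, "claw": 1}
  force: 40

```text
time_s: 1.13
position: [0.409, -0.2338, 0.2425]
tool_rot: [0.0, 0.986, 0.164, 0.0]
wrist_force: [0.4, -0.9, -0.6]
finger_gap: 0.0855
```

apply_moves:
  moves:
    - {"tx": 31, "ty": -22, "tz": 0, "yaw": 0, "claw": 1}
    - {"tx": 31, "ty": -22, "tz": 0, "yaw": 0, "claw": 1}
    - {"tx": 31, "ty": -22, "tz": 0, "yaw": 0, "claw": 1}
    - {"tx": 31, "ty": -22, "tz": 0, "yaw": 0, "claw": 1}
    - {"tx": 0, "ty": 0, "tz": 0, "yaw": -7, "claw": 1}
    - {"tx": 0, "ty": 0, "tz": 0, "yaw": -7, "claw": 1}
    - {"tx": 0, "ty": 0, "tz": 0, "yaw": -7, "claw": 1}
    - {"tx": 0, "ty": 0, "tz": 0, "yaw": -7, "claw": 1}
    - {"tx": 0, "ty": 0, "tz": 0, "yaw": -7, "claw": 1}
    - {"tx": 0, "ty": 0, "tz": 0, "yaw": -7, "claw": 1}

```text
time_s: 1.97
position: [0.4971, -0.1119, 0.2422]
tool_rot: [-0.0, 0.86, 0.51, -0.0]
wrist_force: [-0.1, 0.7, 0.0]
finger_gap: 0.0855
```

apply_moves:
  moves:
    - {"tx": 0, "ty": 0, "tz": 0, "yaw": -7, "claw": 1}
    - {"tx": 0, "ty": 0, "tz": 0, "yaw": -7, "claw": 1}
    - {"tx": 0, "ty": 0, "tz": 0, "yaw": -7, "claw": 1}
    - {"tx": 0, "ty": 0, "tz": 0, "yaw": -7, "claw": 1}
    - {"tx": 0, "ty": 0, "tz": 0, "yaw": -7, "claw": 1}
    - {"tx": 0, "ty": 0, "tz": 0, "yaw": -7, "claw": 1}
    - {"tx": 0, "ty": 0, "tz": 0, "yaw": -7, "claw": 1}
    - {"tx": 0, "ty": 0, "tz": 0, "yaw": -7, "claw": 1}
    - {"tx": 0, "ty": 0, "tz": 0, "yaw": 0, "claw": 1}

```text
time_s: 2.72
position: [0.497, -0.1121, 0.2423]
tool_rot: [-0.0, 0.522, 0.853, -0.0]
wrist_force: [-0.2, 0.3, -0.3]
finger_gap: 0.0856
```

Run:
```python
from h import *
st(); w=cam("wrist"); cv2.imwrite("pics/w2.png",w["im"]); print(w["C"])
```

```text
t 2.72 p [ 0.497  -0.1121  0.2423] phi 117.07 tilt 0.01 gap 0.0856 F [-0.2  0.3 -0.3] j6 0.72
[ 0.46090346 -0.03847358  0.37431162]
```

View pics/w2.png

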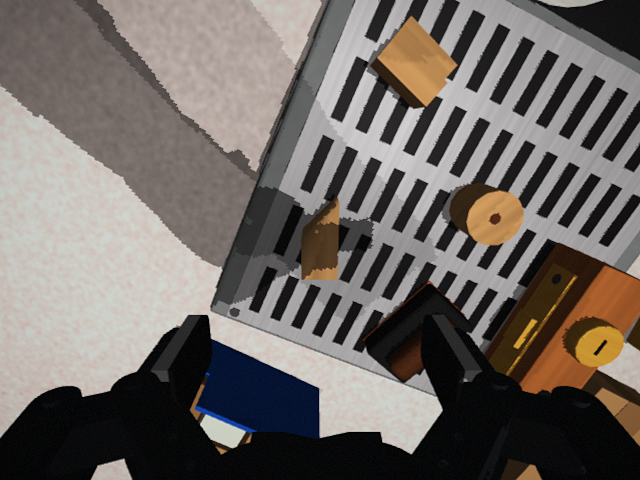

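The wrist view shows all three offcuts: mitred end at (322,245) with its tip at (337,200), plug top at (495,218), stepped end at (415,60), and the sanding block at (415,330). I'll zoom in to pick corners.

Run:
```python
import cv2,numpy as np
im=cv2.imread("pics/w2.png")
a=cv2.resize(im[180:300,270:390],(400,400),interpolation=cv2.INTER_CUBIC)
b=cv2.resize(im[0:120,355:475],(400,400),interpolation=cv2.INTER_CUBIC)
cv2.imwrite("pics/w2z.png",np.hstack([a,b]))
t=cv2.imread("pics/top0.png")
a=cv2.resize(t[260:310,290:340],(400,400),interpolation=cv2.INTER_CUBIC)
b=cv2.resize(t[260:310,345:395],(400,400),interpolation=cv2.INTER_CUBIC)
cv2.imwrite("pics/t0z.png",np.hstack([b,a]))
```

```text
(no output)
```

View pics/w2z.png

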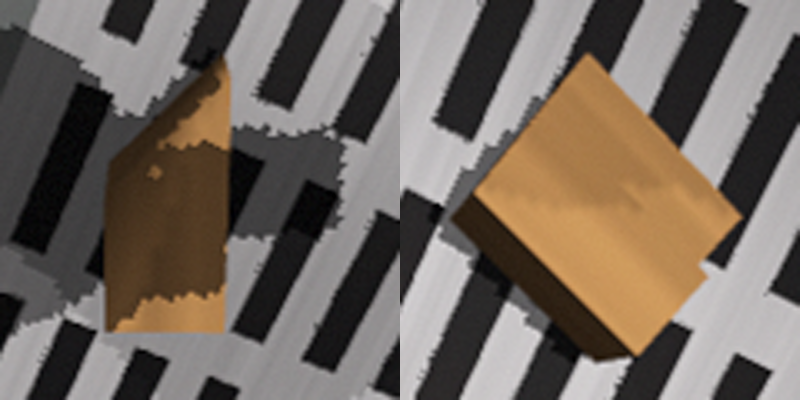

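View pics/t0z.png

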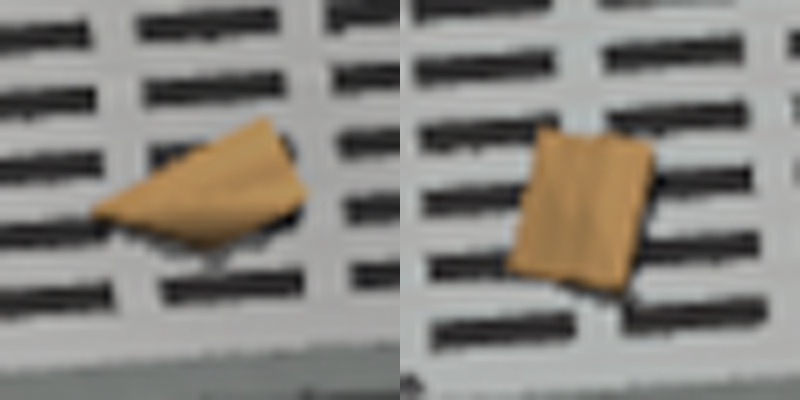

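Run:
```python
from h import *
s=cam("scene"); cv2.imwrite("pics/s1.png",s["im"])
im=cv2.imread("pics/scene0.png")
a=cv2.resize(im[185:225,280:330],(750,600),interpolation=cv2.INTER_CUBIC); cv2.imwrite("pics/s0z.png",a)
t=cam("top"); w=cam("wrist")
for n,a,b in [("tip",(338.4,198),(356.5,286.3)),("endR",(337.8,279.6),(378.5,274.8)),("endL",(301.5,279.6),(383.4,284.4)),
 ("plug",(495,218),(338.25,243.4))]:
    P=tri(w,a,t,b); print(n,P.round(4),"wrist@.13",onz(w,a,.13 if n!="plug" else .135).round(4),"top",onz(t,b,.13 if n!="plug" else .135).round(4))
C=[(411.4,15.6),(377.5,57),(426.1,106.5),(457.6,64.5)]
print(onz(w,C,.132).round(4)); print(onz(w,C,.116).round(4))
T=np.array([(540,127),(653,148),(625,290),(510,268)],float); T[:,0]-=400; T=T/8+[290,260]
print(T,onz(t,T,.132).round(4)); print(onz(t,T,.116).round(4))
S=[(371,342),(430,283),(405,380),(470,325)]
print("sand",onz(w,S,.122).round(4))
```

```text
tip [ 0.5024 -0.0829  0.0667] wrist@.13 [[ 0.4958 -0.0732  0.13  ]] top [[ 0.4941 -0.0795  0.13  ]]
endR [ 0.5219 -0.1305  0.1219] wrist@.13 [[ 0.5232 -0.1262  0.13  ]] top [[ 0.5193 -0.1303  0.13  ]]
endL [ 0.499  -0.1412  0.1225] wrist@.13 [[ 0.4997 -0.138   0.13  ]] top [[ 0.4972 -0.1405  0.13  ]]
plug [ 0.5913 -0.0394  0.1429] wrist@.13 [[ 0.5953 -0.0372  0.135 ]] top [[ 0.593  -0.0407  0.135 ]]
[[0.4836 0.0401 0.132 ]
 [0.4768 0.0126 0.132 ]
 [0.5173 0.0021 0.132 ]
 [0.5216 0.0306 0.132 ]]
[[0.485  0.0453 0.116 ]
 [0.4778 0.016  0.116 ]
 [0.521  0.0048 0.116 ]
 [0.5256 0.0352 0.116 ]]
[[307.5   275.875]
 [321.625 278.5  ]
 [318.125 296.25 ]
 [303.75  293.5  ]] [[ 0.5199  0.031   0.132 ]
 [ 0.5133 -0.001   0.132 ]
 [ 0.4732  0.0077  0.132 ]
 [ 0.4801  0.04    0.132 ]]
[[ 0.5221  0.0315  0.116 ]
 [ 0.5154 -0.0009  0.116 ]
 [ 0.4748  0.0079  0.116 ]
 [ 0.4817  0.0407  0.116 ]]
sand [[ 0.5738 -0.1648  0.122 ]
 [ 0.5883 -0.1004  0.122 ]
 [ 0.6166 -0.1837  0.122 ]
 [ 0.6353 -0.1167  0.122 ]]
```

View pics/s0z.png

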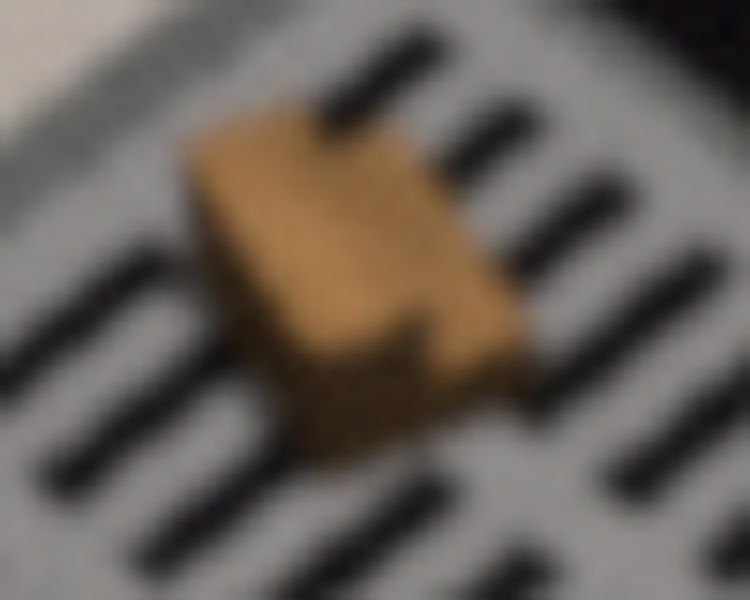

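The measured sizes check out: the mitre is 26.3 mm wide, and the step is 41.8 by 33.7 mm with its low shelf on the +y side. Triangulated heights are 0.122 to 0.143. Top and wrist disagree by about 4 mm, so I use the mean. Next I go down partway over the mitre and look again.

apply_moves:
  moves:
    - {"tx": -10, "ty": 2, "tz": 20, "yaw": 0, "claw": 1}
    - {"tx": 0, "ty": 0, "tz": 25, "yaw": 0, "claw": 1}
    - {"tx": 0, "ty": 0, "tz": 20, "yaw": 0, "claw": 0.7}
    - {"tx": 0, "ty": 0, "tz": 0, "yaw": 0, "claw": 0.7}

```text
time_s: 3.25
position: [0.501, -0.1192, 0.1734]
tool_rot: [-0.003, 0.524, 0.852, -0.001]
wrist_force: [-1.3, 0.9, -0.8]
finger_gap: 0.0641
```

Run:
```python
from h import *
st(); w=cam("wrist"); cv2.imwrite("pics/w3.png",w["im"]);
```

```text
t 3.25 p [ 0.501  -0.1192  0.1734] phi 116.79 tilt 0.39 gap 0.0641 F [-1.3  0.9 -0.8] j6 0.71
```

View pics/w3.png

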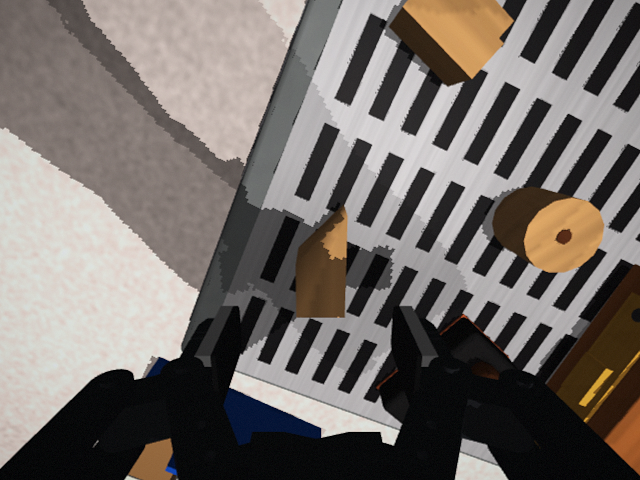

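The mitred end sits at columns 296–345 with its base at row 317, and the jaws are centred near column 316. I'll re-measure from this second wrist position.

Run:
```python
from h import *
s,R,phi=st(); w=cam("wrist")
print(onz(w,[(296,317),(345,317),(345,207)],.13).round(4), onz(w,(564,236),.135).round(4))
# what wrist cam says of plane point beneath tcp
P=s["position"].copy(); print(proj(w,[P, P+R[:,2]*.011]))
```

```text
t 3.3 p [ 0.5018 -0.1195  0.1755] phi 116.81 tilt 0.27 gap 0.0599 F [ 1.  -1.   0.1] j6 0.71
[[ 0.5008 -0.1393  0.13  ]
 [ 0.5246 -0.1272  0.13  ]
 [ 0.4958 -0.0735  0.13  ]] [[ 0.5977 -0.037   0.135 ]]
[[312.89883632 334.499402  ]
 [313.10257549 320.94464173]]
```

apply_moves:
  moves:
    - {"tx": 0, "ty": 2, "tz": 20, "yaw": 0, "claw": 0.7}
    - {"tx": 0, "ty": 0, "tz": 20, "yaw": 0, "claw": 0.7}
    - {"tx": 0, "ty": 0, "tz": 15, "yaw": 0, "claw": 0.7}
    - {"tx": 0, "ty": 0, "tz": 6, "yaw": 0, "claw": 0.7}
    - {"tx": 0, "ty": 0, "tz": 0, "yaw": 0, "claw": 0.2}
    - {"tx": 0, "ty": 0, "tz": 0, "yaw": 0, "claw": 0}
    - {"tx": 0, "ty": 0, "tz": 0, "yaw": 0, "claw": 0}
    - {"tx": 0, "ty": 0, "tz": 0, "yaw": 0, "claw": 0}
    - {"tx": 0, "ty": 0, "tz": 0, "yaw": 0, "claw": 0}
    - {"tx": 0, "ty": 0, "tz": 0, "yaw": 0, "claw": 0}
  force: 40

```text
time_s: 4.18
position: [0.5064, -0.1197, 0.1181]
tool_rot: [0.002, 0.523, 0.852, 0.0]
wrist_force: [-0.3, 0.3, 6.5]
finger_gap: 0.0254
```

Run:
```python
from h import *
st(); w=cam("wrist"); cv2.imwrite("pics/w4.png",w["im"]);
```

```text
t 4.18 p [ 0.5064 -0.1197  0.1181] phi 116.89 tilt 0.2 gap 0.0254 F [-0.3  0.3  6.5] j6 0.71
```

View pics/w4.png

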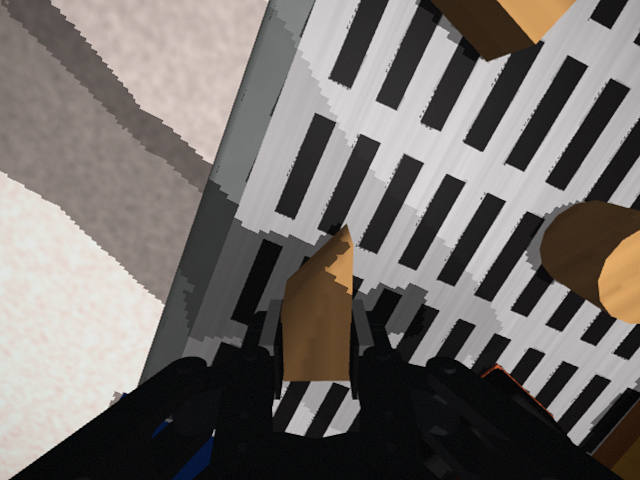

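The mitre is gripped (gap 25.4 mm, between the pads in the picture). Its position agrees with the wrist estimate rather than the top one, so I'll trust the wrist camera from here. Lifting and carrying it to the bin.

apply_moves:
  moves:
    - {"tx": 0, "ty": 0, "tz": -25, "yaw": 0, "claw": 0}
    - {"tx": 0, "ty": 0, "tz": -40, "yaw": 0, "claw": 0}
    - {"tx": 0, "ty": 0, "tz": -40, "yaw": 0, "claw": 0}
    - {"tx": 20, "ty": 8, "tz": -20, "yaw": 0, "claw": 0}
    - {"tx": 36, "ty": 14, "tz": 0, "yaw": 0, "claw": 0}
    - {"tx": 36, "ty": 14, "tz": 0, "yaw": 0, "claw": 0}
    - {"tx": 36, "ty": 14, "tz": 0, "yaw": 0, "claw": 0}
    - {"tx": 36, "ty": 14, "tz": 0, "yaw": 0, "claw": 0}
    - {"tx": 36, "ty": 14, "tz": 0, "yaw": 0, "claw": 0}
    - {"tx": 36, "ty": 14, "tz": 0, "yaw": 0, "claw": 0}

```text
time_s: 5.07
position: [0.48, 0.1346, 0.2419]
tool_rot: [0.0, 0.523, 0.852, 0.0]
wrist_force: [0.9, -0.4, 0.0]
finger_gap: 0.0255
```

apply_moves:
  moves:
    - {"tx": 36, "ty": 14, "tz": 0, "yaw": 0, "claw": 0}
    - {"tx": 36, "ty": 14, "tz": 0, "yaw": 0, "claw": 0}
    - {"tx": 36, "ty": 14, "tz": 0, "yaw": 0, "claw": 0}
    - {"tx": 36, "ty": 14, "tz": 0, "yaw": 0, "claw": 0}
    - {"tx": 0, "ty": 0, "tz": 0, "yaw": 0, "claw": 0}

```text
time_s: 5.48
position: [0.4642, 0.2925, 0.2415]
tool_rot: [-0.0, 0.52, 0.854, 0.001]
wrist_force: [0.9, -0.4, -0.8]
finger_gap: 0.0251
```

Run:
```python
from h import *
st(); w=cam("wrist"); cv2.imwrite("pics/w5.png",w["im"]);
```

```text
t 5.48 p [0.4642 0.2925 0.2415] phi 117.28 tilt 0.17 gap 0.0251 F [ 0.9 -0.4 -0.8] j6 1.51
```

View pics/w5.png

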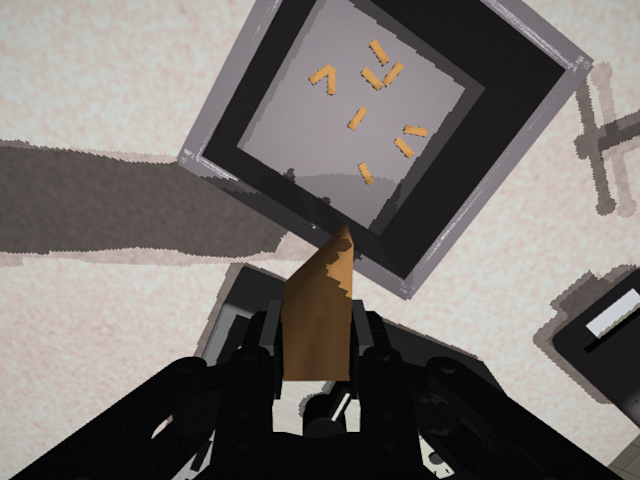

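The mitre is held, with the bin ahead of it. Rim corners are at (180,160), (408,296) and (592,62).

Run:
```python
from h import *
w=cam("wrist"); P=onz(w,[(180,160),(408,296),(592,62)],.12); print(P.round(4),(P[0]+P[2])/2,np.linalg.norm(P[0]-P[1]),np.linalg.norm(P[2]-P[1]))
```

```text
[[0.3566 0.3014 0.12  ]
 [0.5472 0.2853 0.12  ]
 [0.5645 0.4756 0.12  ]] [0.46057058 0.38849148 0.12      ] 0.19123930953329843 0.1911258035613094
```

apply_moves:
  moves:
    - {"tx": 30, "ty": 12, "tz": 0, "yaw": 0, "claw": 0}
    - {"tx": 30, "ty": 12, "tz": 0, "yaw": 0, "claw": 0}
    - {"tx": 20, "ty": 11, "tz": 20, "yaw": 0, "claw": 0}
    - {"tx": 0, "ty": 0, "tz": 40, "yaw": 0, "claw": 0}
    - {"tx": 0, "ty": 0, "tz": 40, "yaw": 0, "claw": 0}
    - {"tx": 0, "ty": 0, "tz": 30, "yaw": 0, "claw": 0}
    - {"tx": 0, "ty": 0, "tz": 10, "yaw": 0, "claw": 0}
    - {"tx": 0, "ty": 0, "tz": 0, "yaw": 0, "claw": 0.7}
    - {"tx": 0, "ty": 0, "tz": 0, "yaw": 0, "claw": 0.7}
    - {"tx": 0, "ty": 0, "tz": 0, "yaw": 0, "claw": 0.7}

```text
time_s: 6.42
position: [0.4622, 0.3741, 0.1039]
tool_rot: [0.001, 0.524, 0.852, 0.002]
wrist_force: [0.6, 0.1, -0.3]
finger_gap: 0.0594
```

apply_moves:
  moves:
    - {"tx": 0, "ty": 0, "tz": -30, "yaw": 0, "claw": 0.7}
    - {"tx": 0, "ty": 0, "tz": -40, "yaw": 0, "claw": 0.7}
    - {"tx": 0, "ty": 0, "tz": -40, "yaw": 0, "claw": 0.7}
    - {"tx": 0, "ty": 0, "tz": -30, "yaw": 0, "claw": 0.9}

```text
time_s: 6.75
position: [0.4617, 0.3744, 0.2478]
tool_rot: [0.002, 0.523, 0.852, 0.003]
wrist_force: [1.0, 0.4, 0.9]
finger_gap: 0.0705
```

Run:
```python
from h import *
st(); w=cam("wrist"); cv2.imwrite("pics/w6.png",w["im"]);
```

```text
t 6.75 p [0.4617 0.3744 0.2478] phi 116.88 tilt 0.44 gap 0.0705 F [1.  0.4 0.9] j6 1.65
```

View pics/w6.png

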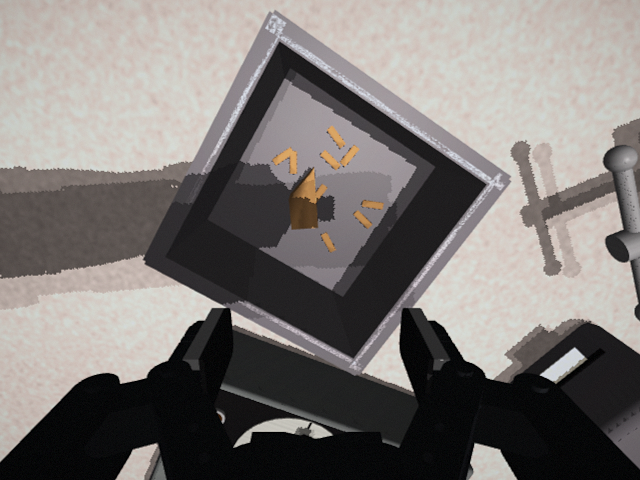

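The mitred end lies in the bin at (305,205). Next is the stepped end.

apply_moves:
  moves:
    - {"tx": -37, "ty": -14, "tz": 0, "yaw": 0, "claw": 0.9}
    - {"tx": -37, "ty": -14, "tz": 0, "yaw": 0, "claw": 0.9}
    - {"tx": -37, "ty": -14, "tz": 0, "yaw": 0, "claw": 0.9}
    - {"tx": -37, "ty": -14, "tz": 0, "yaw": 0, "claw": 0.9}
    - {"tx": -37, "ty": -14, "tz": 0, "yaw": 0, "claw": 0.9}
    - {"tx": -37, "ty": -14, "tz": 0, "yaw": 0, "claw": 0.9}
    - {"tx": -37, "ty": -14, "tz": 0, "yaw": 0, "claw": 0.9}
    - {"tx": -37, "ty": -14, "tz": 0, "yaw": 0, "claw": 0.9}
    - {"tx": -37, "ty": -14, "tz": 0, "yaw": 0, "claw": 0.9}
    - {"tx": 0, "ty": 0, "tz": 0, "yaw": 7, "claw": 0.9}

```text
time_s: 7.63
position: [0.5005, 0.0134, 0.2438]
tool_rot: [0.003, 0.577, 0.817, 0.0]
wrist_force: [0.5, 0.9, 0.4]
finger_gap: 0.077
```

apply_moves:
  moves:
    - {"tx": 0, "ty": 0, "tz": 10, "yaw": 7, "claw": 0.9}
    - {"tx": 0, "ty": 0, "tz": 20, "yaw": 7, "claw": 0.9}
    - {"tx": 0, "ty": 0, "tz": 20, "yaw": 7, "claw": 0.9}
    - {"tx": 0, "ty": 0, "tz": 20, "yaw": 7, "claw": 0.9}
    - {"tx": 0, "ty": 0, "tz": 0, "yaw": 6, "claw": 0.9}
    - {"tx": 0, "ty": 0, "tz": 0, "yaw": 0, "claw": 0.9}

```text
time_s: 8.13
position: [0.4988, 0.0195, 0.1723]
tool_rot: [0.001, 0.789, 0.614, 0.001]
wrist_force: [-0.5, 0.6, -0.3]
finger_gap: 0.0764
```

Run:
```python
from h import *
st(); w=cam("wrist"); cv2.imwrite("pics/w7.png",w["im"]);
```

```text
t 8.13 p [0.4988 0.0195 0.1723] phi 75.72 tilt 0.09 gap 0.0764 F [-0.5  0.6 -0.3] j6 1.7
```

View pics/w7.png

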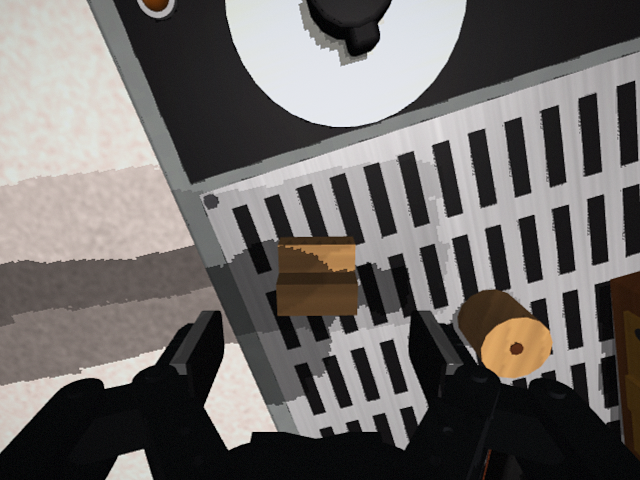

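The stepped end is square to the jaws: front top edge at row 316 (277–357), low shelf's back edge at row 237.

Run:
```python
from h import *
s,R,phi=st(); w=cam("wrist")
A=onz(w,[(277,316),(357,316)],.132); B=onz(w,[(278,238),(355,236)],.116)
c=(A.mean(0)+B.mean(0))/2; e=(A.mean(0)-B.mean(0))[:2]; print(A.round(4),B.round(4),c,np.linalg.norm(e),np.linalg.norm(A[1]-A[0]))
tgt=c[:2]+e/np.linalg.norm(e)*.006; d=np.r_[tgt,0]-np.r_[s["position"][:2],0]; print(tgt,d@R[:,0],d@R[:,1], "plug",onz(w,(516,348),.135))
```

```text
t 8.18 p [0.4994 0.0195 0.1729] phi 76.0 tilt 0.17 gap 0.0769 F [ 0.4 -0.  -0.1] j6 1.69
[[0.4759 0.0111 0.132 ]
 [0.5171 0.0008 0.132 ]] [[0.4854 0.0482 0.116 ]
 [0.5259 0.0393 0.116 ]] [0.5010585  0.02483463 0.124     ] 0.03894575193528176 0.042455287560851
[0.499643   0.01900399] -0.0004367164320189997 0.0003336730883061023 plug [[ 0.59613101 -0.03731216  0.135     ]]
```

apply_moves:
  moves:
    - {"tx": 0, "ty": 0, "tz": 20, "yaw": 0, "claw": 0.8}
    - {"tx": 0, "ty": 0, "tz": 20, "yaw": 0, "claw": 0.8}
    - {"tx": 0, "ty": 0, "tz": 12, "yaw": 0, "claw": 0.8}
    - {"tx": 0, "ty": 0, "tz": 3, "yaw": 0, "claw": 0.8}
    - {"tx": 0, "ty": 0, "tz": 0, "yaw": 0, "claw": 0.2}
    - {"tx": 0, "ty": 0, "tz": 0, "yaw": 0, "claw": 0}
    - {"tx": 0, "ty": 0, "tz": 0, "yaw": 0, "claw": 0}
    - {"tx": 0, "ty": 0, "tz": 0, "yaw": 0, "claw": 0}
    - {"tx": 0, "ty": 0, "tz": 0, "yaw": 0, "claw": 0}
    - {"tx": 0, "ty": 0, "tz": -10, "yaw": 0, "claw": 0}
  force: 40

```text
time_s: 9.07
position: [0.498, 0.0199, 0.126]
tool_rot: [-0.0, 0.789, 0.615, -0.0]
wrist_force: [-1.6, 0.5, 0.0]
finger_gap: 0.041
```

apply_moves:
  moves:
    - {"tx": 0, "ty": 0, "tz": -30, "yaw": 0, "claw": 0}
    - {"tx": 0, "ty": 0, "tz": -40, "yaw": 0, "claw": 0}
    - {"tx": 0, "ty": 0, "tz": -40, "yaw": 0, "claw": 0}

```text
time_s: 9.32
position: [0.4974, 0.02, 0.2376]
tool_rot: [-0.001, 0.789, 0.615, -0.001]
wrist_force: [0.7, -0.1, 0.4]
finger_gap: 0.0409
```

Run:
```python
from h import *
s,R,phi=st(); w=cam("wrist"); cv2.imwrite("pics/w8.png",w["im"]); 
d=np.array([.467,.40,0])-np.r_[s["position"][:2],0]; print(d@R[:,0],d@R[:,1])
```

```text
t 9.32 p [0.4974 0.02   0.2376] phi 75.91 tilt 0.13 gap 0.0409 F [ 0.7 -0.1  0.4] j6 1.7
0.3611775193853956 -0.12198416013275164
```

View pics/w8.png

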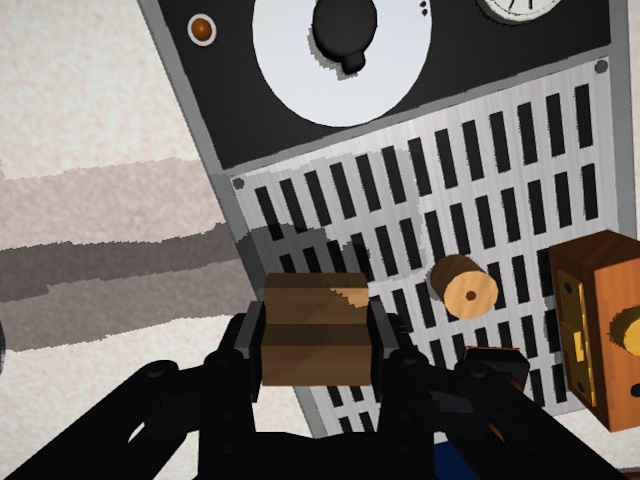

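The stepped end is held (gap 41 mm). Carrying it to the bin.

apply_moves:
  moves:
    - {"tx": 36, "ty": -11, "tz": 0, "yaw": 0, "claw": 0}
    - {"tx": 36, "ty": -11, "tz": 0, "yaw": 0, "claw": 0}
    - {"tx": 36, "ty": -11, "tz": 0, "yaw": 0, "claw": 0}
    - {"tx": 36, "ty": -11, "tz": 0, "yaw": 0, "claw": 0}
    - {"tx": 36, "ty": -11, "tz": 0, "yaw": 0, "claw": 0}
    - {"tx": 36, "ty": -11, "tz": 0, "yaw": 0, "claw": 0}
    - {"tx": 36, "ty": -11, "tz": 0, "yaw": 0, "claw": 0}
    - {"tx": 36, "ty": -11, "tz": 0, "yaw": 0, "claw": 0}
    - {"tx": 36, "ty": -11, "tz": 0, "yaw": 0, "claw": 0}
    - {"tx": 36, "ty": -11, "tz": 0, "yaw": 0, "claw": 0}

```text
time_s: 10.2
position: [0.479, 0.3977, 0.2371]
tool_rot: [0.0, 0.788, 0.615, 0.0]
wrist_force: [0.9, 0.8, 0.3]
finger_gap: 0.0411
```

apply_moves:
  moves:
    - {"tx": 0, "ty": 0, "tz": 40, "yaw": 0, "claw": 0}
    - {"tx": 0, "ty": 0, "tz": 40, "yaw": 0, "claw": 0}
    - {"tx": 0, "ty": 0, "tz": 35, "yaw": 0, "claw": 0}
    - {"tx": 0, "ty": 0, "tz": 10, "yaw": 0, "claw": 0}
    - {"tx": 0, "ty": 0, "tz": 0, "yaw": 0, "claw": 0.7}
    - {"tx": 0, "ty": 0, "tz": 0, "yaw": 0, "claw": 0.7}
    - {"tx": 0, "ty": 0, "tz": 0, "yaw": 0, "claw": 0.7}
    - {"tx": 0, "ty": 0, "tz": -40, "yaw": 0, "claw": 0.7}
    - {"tx": 0, "ty": 0, "tz": -40, "yaw": 0, "claw": 0.7}
    - {"tx": 0, "ty": 0, "tz": -45, "yaw": 0, "claw": 0.7}

```text
time_s: 11.03
position: [0.4799, 0.3956, 0.2368]
tool_rot: [0.0, 0.789, 0.615, 0.001]
wrist_force: [1.7, 0.9, 0.4]
finger_gap: 0.06
```

Run:
```python
from h import *
s,R,phi=st(); w=cam("wrist"); cv2.imwrite("pics/w9.png",w["im"]); 
d=np.array([.5968,-.037,0])-np.r_[s["position"][:2],0]; print(d@R[:,0],d@R[:,1])
```

```text
t 11.03 p [0.4799 0.3956 0.2368] phi 75.87 tilt 0.14 gap 0.06 F [1.7 0.9 0.4] j6 2.38
-0.3910153666983194 0.21896430735161995
```

View pics/w9.png

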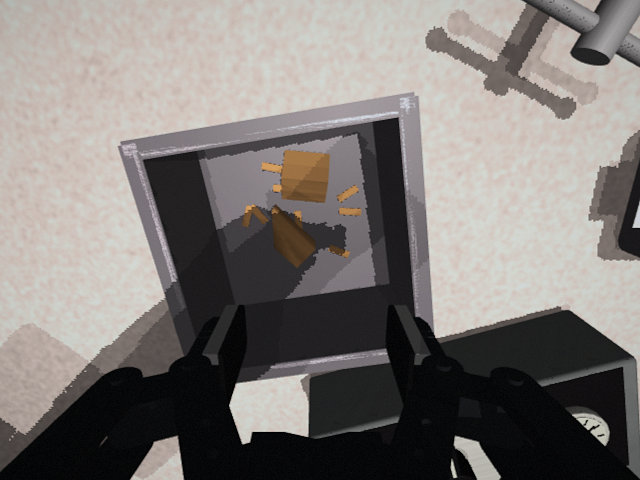

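The bin holds both pieces: stepped end at (305,175), mitred end at (293,235). Now the plug, with the jaws turned diagonally to stay clear of the lock sample and sanding block.

apply_moves:
  moves:
    - {"tx": -36, "ty": 20, "tz": 0, "yaw": 0, "claw": 0.7}
    - {"tx": -36, "ty": 20, "tz": 0, "yaw": 0, "claw": 0.7}
    - {"tx": -36, "ty": 20, "tz": 0, "yaw": 0, "claw": 0.7}
    - {"tx": -36, "ty": 20, "tz": 0, "yaw": 0, "claw": 0.7}
    - {"tx": -36, "ty": 20, "tz": 0, "yaw": 0, "claw": 0.7}
    - {"tx": -36, "ty": 20, "tz": 0, "yaw": 0, "claw": 0.7}
    - {"tx": -36, "ty": 20, "tz": 0, "yaw": 0, "claw": 0.7}
    - {"tx": -36, "ty": 20, "tz": 0, "yaw": 0, "claw": 0.7}
    - {"tx": -36, "ty": 20, "tz": 0, "yaw": 0, "claw": 0.7}
    - {"tx": -36, "ty": 20, "tz": 0, "yaw": 0, "claw": 0.7}

```text
time_s: 11.92
position: [0.5872, -0.0046, 0.2363]
tool_rot: [0.002, 0.789, 0.615, 0.002]
wrist_force: [0.8, -0.3, 0.4]
finger_gap: 0.0594
```

apply_moves:
  moves:
    - {"tx": -31, "ty": 19, "tz": 0, "yaw": 0, "claw": 0.7}
    - {"tx": 0, "ty": 0, "tz": 10, "yaw": -7, "claw": 0.7}
    - {"tx": 0, "ty": 0, "tz": 10, "yaw": -7, "claw": 0.7}
    - {"tx": 0, "ty": 0, "tz": 10, "yaw": -7, "claw": 0.7}
    - {"tx": 0, "ty": 0, "tz": 10, "yaw": -7, "claw": 0.7}
    - {"tx": 0, "ty": 0, "tz": 10, "yaw": -7, "claw": 0.7}
    - {"tx": 0, "ty": 0, "tz": 0, "yaw": -7, "claw": 0.7}
    - {"tx": 0, "ty": 0, "tz": 0, "yaw": -7, "claw": 0.7}
    - {"tx": 0, "ty": 0, "tz": 0, "yaw": 0, "claw": 0.7}

```text
time_s: 12.67
position: [0.5979, -0.0373, 0.1856]
tool_rot: [0.002, 0.461, 0.887, 0.001]
wrist_force: [-0.0, -0.2, 0.5]
finger_gap: 0.0597
```

Run:
```python
from h import *
s,R,phi=st(); w=cam("wrist"); cv2.imwrite("pics/w10.png",w["im"]);
```

```text
t 12.67 p [ 0.5979 -0.0373  0.1856] phi 125.04 tilt 0.26 gap 0.0597 F [-0.  -0.2  0.5] j6 0.76
```

View pics/w10.png

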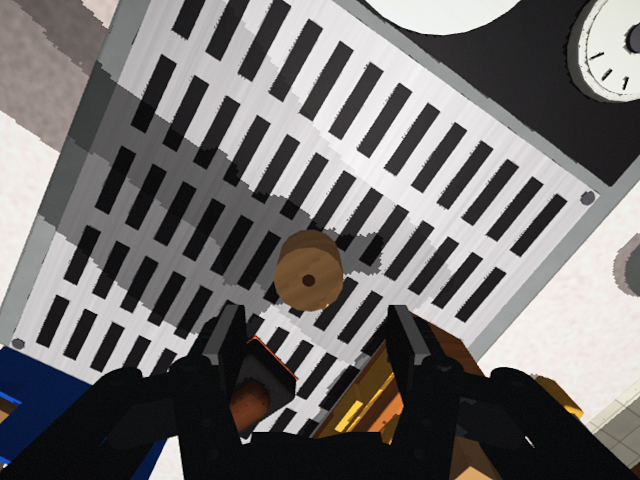

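The plug's centre is at (308,280) between the fingers. The sanding block (265,385) and lock sample (380,400) are behind them.

Run:
```python
from h import *
s,R,phi=st(); w=cam("wrist"); P=onz(w,[(308,280),(265,345),(298,372)],[.135,.122,.122]); print(P.round(4)); d=P[0]-s["position"]; print(d@R)
```

```text
t 12.72 p [ 0.5979 -0.0373  0.1855] phi 124.73 tilt 0.25 gap 0.0597 F [0.  0.4 0.1] j6 0.77
[[ 0.5946 -0.0371  0.135 ]
 [ 0.6004 -0.0931  0.122 ]
 [ 0.6282 -0.098   0.122 ]]
[ 0.00215228 -0.0027881   0.05047038]
```

apply_moves:
  moves:
    - {"tx": 2, "ty": -3, "tz": 20, "yaw": 0, "claw": 0.7}
    - {"tx": 0, "ty": 0, "tz": 20, "yaw": 0, "claw": 0.7}
    - {"tx": 0, "ty": 0, "tz": 20, "yaw": 0, "claw": 0.7}
    - {"tx": 0, "ty": 0, "tz": 6, "yaw": 0, "claw": 0.7}
    - {"tx": 0, "ty": 0, "tz": 0, "yaw": 0, "claw": 0.2}
    - {"tx": 0, "ty": 0, "tz": 0, "yaw": 0, "claw": 0}
    - {"tx": 0, "ty": 0, "tz": 0, "yaw": 0, "claw": 0}
    - {"tx": 0, "ty": 0, "tz": 0, "yaw": 0, "claw": 0}
    - {"tx": 0, "ty": 0, "tz": 0, "yaw": 0, "claw": 0}
    - {"tx": 0, "ty": 0, "tz": -10, "yaw": 0, "claw": 0}
  force: 40

```text
time_s: 13.6
position: [0.5922, -0.0367, 0.1261]
tool_rot: [-0.001, 0.463, 0.887, -0.0]
wrist_force: [-1.0, 0.8, 0.0]
finger_gap: 0.0367
```

apply_moves:
  moves:
    - {"tx": 0, "ty": 0, "tz": -30, "yaw": 0, "claw": 0}
    - {"tx": 0, "ty": 0, "tz": -40, "yaw": 0, "claw": 0}
    - {"tx": 0, "ty": 0, "tz": -40, "yaw": 0, "claw": 0}

```text
time_s: 13.85
position: [0.5922, -0.0367, 0.2384]
tool_rot: [-0.001, 0.463, 0.887, -0.0]
wrist_force: [1.3, -0.9, -0.0]
finger_gap: 0.0367
```

Run:
```python
from h import *
s,R,phi=st(); w=cam("wrist"); cv2.imwrite("pics/w11.png",w["im"]); 
d=np.array([.455,.375,0])-np.r_[s["position"][:2],0]; print(d@R[:,0],d@R[:,1])
```

```text
t 13.85 p [ 0.5922 -0.0367  0.2384] phi 124.89 tilt 0.11 gap 0.0367 F [ 1.3 -0.9 -0. ] j6 0.76
0.41616259077260537 0.12292203487859048
```

View pics/w11.png

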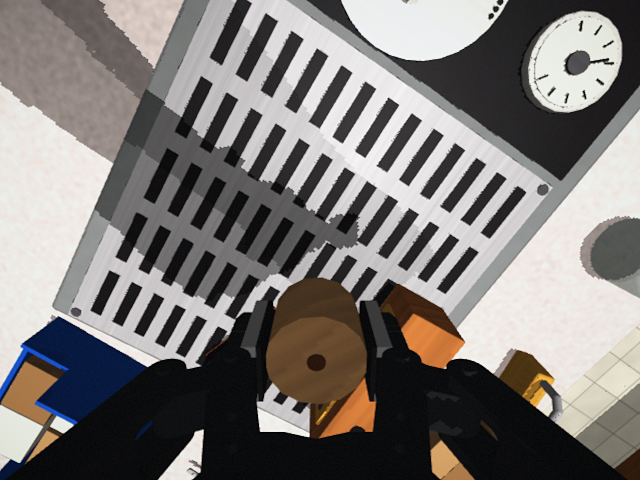

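The plug is held (gap 36.7 mm). Carrying it to the bin.

apply_moves:
  moves:
    - {"tx": 36, "ty": 8, "tz": 0, "yaw": 0, "claw": 0}
    - {"tx": 36, "ty": 8, "tz": 0, "yaw": 0, "claw": 0}
    - {"tx": 36, "ty": 8, "tz": 0, "yaw": 0, "claw": 0}
    - {"tx": 36, "ty": 8, "tz": 0, "yaw": 0, "claw": 0}
    - {"tx": 36, "ty": 8, "tz": 0, "yaw": 0, "claw": 0}
    - {"tx": 36, "ty": 8, "tz": 0, "yaw": 0, "claw": 0}
    - {"tx": 36, "ty": 8, "tz": 0, "yaw": 0, "claw": 0}
    - {"tx": 36, "ty": 8, "tz": 0, "yaw": 0, "claw": 0}
    - {"tx": 36, "ty": 8, "tz": 0, "yaw": 0, "claw": 0}
    - {"tx": 36, "ty": 8, "tz": 0, "yaw": 0, "claw": 0}

```text
time_s: 14.73
position: [0.452, 0.3058, 0.2381]
tool_rot: [0.001, 0.463, 0.887, 0.001]
wrist_force: [-0.1, 0.6, -0.4]
finger_gap: 0.0367
```

apply_moves:
  moves:
    - {"tx": 36, "ty": 8, "tz": 0, "yaw": 0, "claw": 0}
    - {"tx": 34, "ty": 8, "tz": 0, "yaw": 0, "claw": 0}
    - {"tx": 0, "ty": 0, "tz": 40, "yaw": 0, "claw": 0}
    - {"tx": 0, "ty": 0, "tz": 40, "yaw": 0, "claw": 0}
    - {"tx": 0, "ty": 0, "tz": 30, "yaw": 0, "claw": 0}
    - {"tx": 0, "ty": 0, "tz": 0, "yaw": 0, "claw": 0}
    - {"tx": 0, "ty": 0, "tz": 0, "yaw": 0, "claw": 0.6}
    - {"tx": 0, "ty": 0, "tz": 0, "yaw": 0, "claw": 0.6}
    - {"tx": 0, "ty": 0, "tz": -40, "yaw": 0, "claw": 0.6}
    - {"tx": 0, "ty": 0, "tz": -40, "yaw": 0, "claw": 0.6}

```text
time_s: 15.57
position: [0.4255, 0.3701, 0.2086]
tool_rot: [-0.0, 0.463, 0.886, -0.001]
wrist_force: [1.3, 0.7, -0.1]
finger_gap: 0.0512
```

apply_moves:
  moves:
    - {"tx": 0, "ty": 0, "tz": -35, "yaw": 0, "claw": 0.6}
    - {"tx": 0, "ty": 0, "tz": 0, "yaw": 0, "claw": 0.6}

```text
time_s: 15.73
position: [0.43, 0.3731, 0.2537]
tool_rot: [0.004, 0.463, 0.886, 0.008]
wrist_force: [1.2, -0.1, -0.5]
finger_gap: 0.0516
```

Run:
```python
from h import *
s,R,phi=st(); w=cam("wrist"); cv2.imwrite("pics/w12.png",w["im"]);
```

```text
t 15.73 p [0.43   0.3731 0.2537] phi 124.86 tilt 1.03 gap 0.0516 F [ 1.2 -0.1 -0.5] j6 1.54
```

View pics/w12.png

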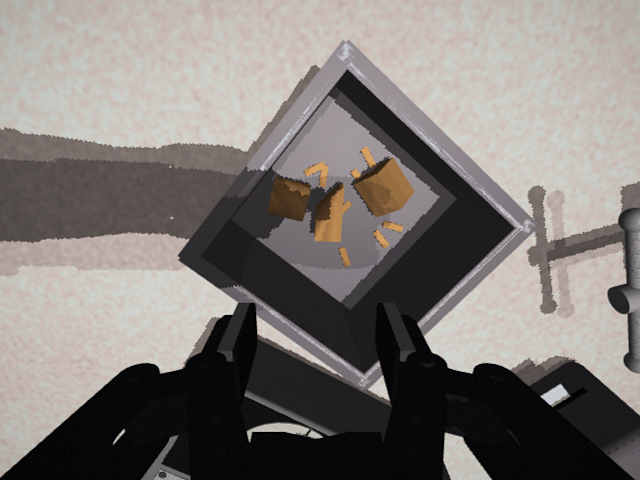

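All three offcuts are in the bin: plug (290,198), mitred end (330,215), stepped end (385,188). Now I turn the gripper about 148° so that the last joint has room for the 90° lever sweep.

apply_moves:
  moves:
    - {"tx": 0, "ty": 0, "tz": 0, "yaw": -7, "claw": 0.5}
    - {"tx": 0, "ty": 0, "tz": 0, "yaw": -7, "claw": 0.5}
    - {"tx": 0, "ty": 0, "tz": 0, "yaw": -7, "claw": 0.5}
    - {"tx": 0, "ty": 0, "tz": 0, "yaw": -7, "claw": 0.5}
    - {"tx": 0, "ty": 0, "tz": 0, "yaw": -7, "claw": 0.5}
    - {"tx": 0, "ty": 0, "tz": 0, "yaw": -7, "claw": 0.5}
    - {"tx": 0, "ty": 0, "tz": 0, "yaw": -7, "claw": 0.5}
    - {"tx": 0, "ty": 0, "tz": 0, "yaw": -7, "claw": 0.5}
    - {"tx": 0, "ty": 0, "tz": 0, "yaw": -7, "claw": 0.5}
    - {"tx": 0, "ty": 0, "tz": 0, "yaw": -7, "claw": 0.5}

```text
time_s: 16.62
position: [0.4264, 0.3708, 0.2435]
tool_rot: [0.001, -0.132, 0.991, 0.0]
wrist_force: [0.3, -0.4, 0.3]
finger_gap: 0.0428
```

apply_moves:
  moves:
    - {"tx": 0, "ty": 0, "tz": 0, "yaw": -7, "claw": 0.5}
    - {"tx": 0, "ty": 0, "tz": 0, "yaw": -7, "claw": 0.5}
    - {"tx": 0, "ty": 0, "tz": 0, "yaw": -7, "claw": 0.5}
    - {"tx": 0, "ty": 0, "tz": 0, "yaw": -7, "claw": 0.5}
    - {"tx": 0, "ty": 0, "tz": 0, "yaw": -7, "claw": 0.5}
    - {"tx": 0, "ty": 0, "tz": 0, "yaw": -7, "claw": 0.5}
    - {"tx": 0, "ty": 0, "tz": 0, "yaw": -7, "claw": 0.5}
    - {"tx": 0, "ty": 0, "tz": 0, "yaw": -7, "claw": 0.5}
    - {"tx": 0, "ty": 0, "tz": 0, "yaw": -7, "claw": 0.5}
    - {"tx": 0, "ty": 0, "tz": 0, "yaw": -7, "claw": 0.5}

```text
time_s: 17.45
position: [0.4265, 0.3708, 0.2435]
tool_rot: [0.001, -0.677, 0.736, -0.0]
wrist_force: [-0.5, -0.1, 0.5]
finger_gap: 0.0427
```

apply_moves:
  moves:
    - {"tx": 0, "ty": 0, "tz": 0, "yaw": -7, "claw": 0.5}
    - {"tx": 38, "ty": -20, "tz": 0, "yaw": 0, "claw": 0.5}
    - {"tx": 38, "ty": -20, "tz": 0, "yaw": 0, "claw": 0.5}
    - {"tx": 38, "ty": -20, "tz": 0, "yaw": 0, "claw": 0.5}
    - {"tx": 38, "ty": -20, "tz": 0, "yaw": 0, "claw": 0.5}
    - {"tx": 36, "ty": -20, "tz": 0, "yaw": 0, "claw": 0.5}
    - {"tx": 0, "ty": 0, "tz": 0, "yaw": 0, "claw": 0.5}
    - {"tx": 0, "ty": 0, "tz": 0, "yaw": 0, "claw": 0.5}

```text
time_s: 18.12
position: [0.5311, 0.1883, 0.2431]
tool_rot: [-0.001, 0.717, -0.697, 0.001]
wrist_force: [-0.3, 0.4, -0.5]
finger_gap: 0.043
```

Run:
```python
from h import *
s,R,phi=st(); w=cam("wrist"); cv2.imwrite("pics/w13.png",w["im"]);
```

```text
t 18.12 p [0.5311 0.1883 0.2431] phi -88.4 tilt 0.11 gap 0.043 F [-0.3  0.4 -0.5] j6 -1.4
```

View pics/w13.png

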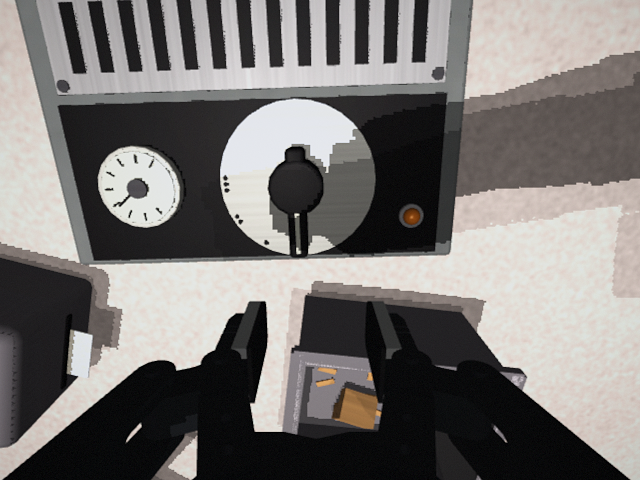

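The lever points at the camera's bottom edge (its end at (298,256)), hub centre at (296,186), lamp (411,215), gauge (138,188).

Run:
```python
from h import *
im=cv2.imread("pics/w13.png"); cv2.imwrite("pics/w13z.png",cv2.resize(im[135:265,230:360],(600,600),interpolation=cv2.INTER_CUBIC))
t=cv2.imread("pics/top0.png"); cv2.imwrite("pics/t13z.png",cv2.resize(t[240:295,225:290],(650,550),interpolation=cv2.INTER_CUBIC))
```

```text
(no output)
```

View pics/w13z.png

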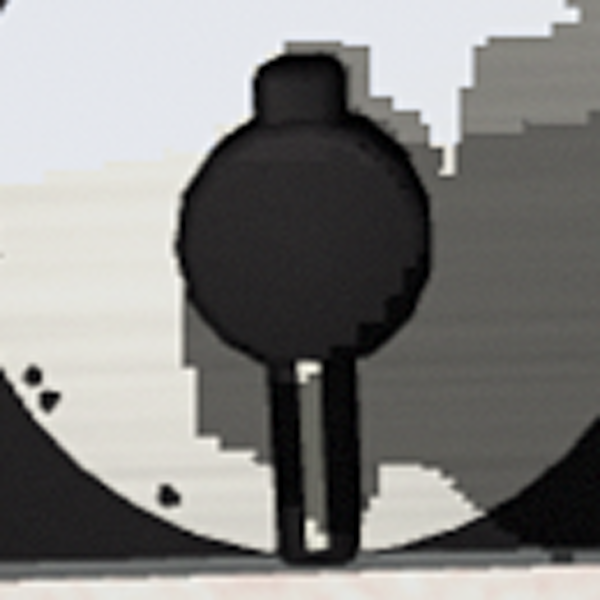

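View pics/t13z.png

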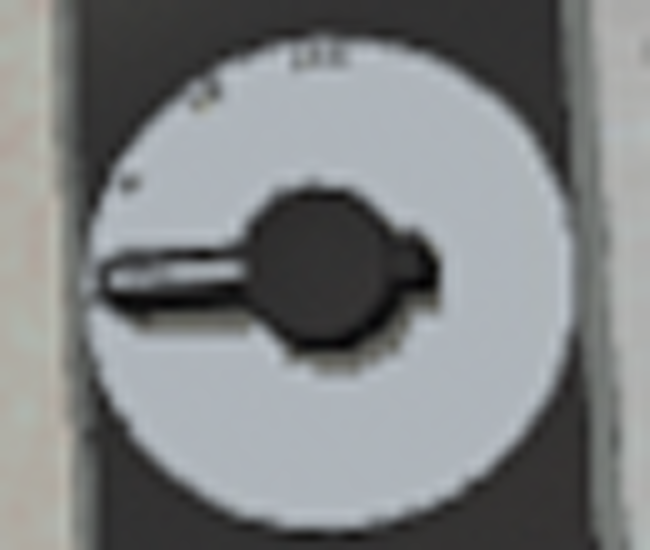

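Run:
```python
from h import *
s,R,phi=st(); w=cam("wrist"); t=cam("top")
P=onz(w,[(295.9,187),(298.9,256.3),(298.7,234.7)],[.132,.131,.131]); print(P.round(4), np.linalg.norm(P[1]-P[0]))
d=P[1]-P[0]; print("lever heading",np.degrees(np.arctan2(d[1],d[0])))
print("tri",tri(w,(295.9,187),t,(256.8,266.8)), tri(w,(298.9,256.3),t,(235,267.8)))
# panel: lamp, gauge, plate bottom edge
Q=onz(w,[(138,188),(411,215)],[.11,.11]); print(Q.round(4)); e=Q[0]-Q[1]; a=np.degrees(np.arctan2(e[1],e[0])); print("table yaw",a-np.degrees(np.arctan2(-28,200)), np.linalg.norm(e),"exp",np.hypot(200,28))
y=np.radians(a-np.degrees(np.arctan2(-28,200)));Rt=np.array([[np.cos(y),-np.sin(y)],[np.sin(y),np.cos(y)]])
print("axis from gauge",Q[0,:2]+Rt@[-.115,0], "from lamp",Q[1,:2]+Rt@[.085,-.028])
```

```text
t 18.17 p [0.5302 0.1896 0.243 ] phi -88.27 tilt 0.09 gap 0.0427 F [0.2 0.2 0.2] j6 -1.4
[[0.5451 0.1514 0.132 ]
 [0.5424 0.2007 0.131 ]
 [0.5427 0.1847 0.131 ]] 0.0493449330500069
lever heading 93.14387370338407
tri [0.54380435 0.14791046 0.13218238] [0.54035407 0.19394306 0.14683367]
[[0.6605 0.1592 0.11  ]
 [0.4606 0.1733 0.11  ]]
table yaw 3.948416813334492 0.20045248292596562 exp 201.9504889818294
axis from gauge [0.54580269 0.1513147 ] from lamp [0.54729701 0.15120965]
```

Axis is at (0.5455, 0.1512) by three agreeing estimates, hub top triangulates to 0.132 as expected, and the lever measures 49 mm at heading 93.3°. I'll grip the bar at 37 mm radius.

apply_moves:
  moves:
    - {"tx": 2, "ty": -13, "tz": 20, "yaw": -1.6, "claw": 0.5}
    - {"tx": 0, "ty": 0, "tz": 30, "yaw": 0, "claw": 0.5}
    - {"tx": 0, "ty": 0, "tz": 30, "yaw": 0, "claw": 0.5}
    - {"tx": 0, "ty": 0, "tz": 0, "yaw": 0, "claw": 0.5}

```text
time_s: 18.6
position: [0.5382, 0.1898, 0.1565]
tool_rot: [0.004, 0.729, -0.684, -0.003]
wrist_force: [-1.6, -0.3, -1.1]
finger_gap: 0.0426
```

Run:
```python
from h import *
s,R,phi=st(); w=cam("wrist"); cv2.imwrite("pics/w14.png",w["im"]);
```

```text
t 18.6 p [0.5382 0.1898 0.1565] phi -86.36 tilt 0.55 gap 0.0426 F [-1.6 -0.3 -1.1] j6 -1.44
```

View pics/w14.png

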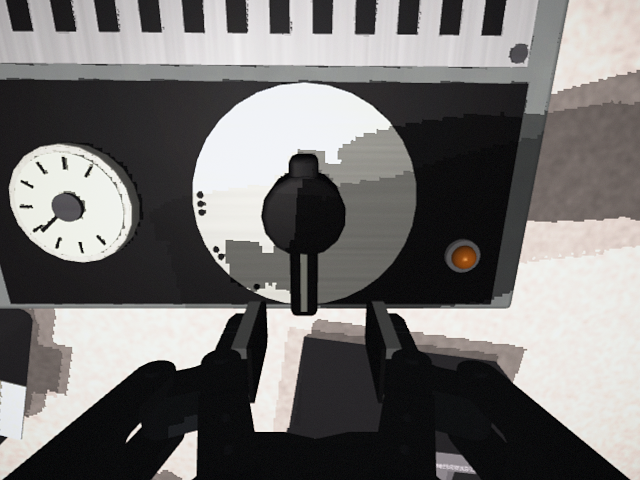

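The lever bar is at column 304, rows 250–313, and the jaw centre is near column 316, so I need to shift towards the gauge side by a few mm. Checking after it settles.

Run:
```python
from h import *
s,R,phi=st(); w=cam("wrist"); cv2.imwrite("pics/w15.png",w["im"])
P=onz(w,[(304,214),(304.5,314),(304,260)],[.132,.131,.131]); print(P.round(4)); print(((P-s["position"])@R).round(4))
```

```text
t 18.65 p [0.5393 0.19   0.1594] phi -86.36 tilt 0.39 gap 0.0429 F [-0.   0.6  0. ] j6 -1.44
[[0.5474 0.1501 0.132 ]
 [0.5445 0.2006 0.131 ]
 [0.5463 0.1723 0.131 ]]
[[ 0.0403 -0.0057  0.0274]
 [-0.0103 -0.006   0.0283]
 [ 0.018  -0.006   0.0283]]
```

apply_moves:
  moves:
    - {"tx": 2, "ty": -5, "tz": 15, "yaw": 0, "claw": 0.5}
    - {"tx": 0, "ty": 0, "tz": 15, "yaw": 0, "claw": 0.5}
    - {"tx": 0, "ty": 0, "tz": 10, "yaw": 0, "claw": 0.5}
    - {"tx": 0, "ty": 0, "tz": 2, "yaw": 0, "claw": 0.5}
    - {"tx": 0, "ty": 0, "tz": 0, "yaw": 0, "claw": 0.5}
    - {"tx": 0, "ty": 0, "tz": 0, "yaw": 0, "claw": 0.5}

```text
time_s: 19.2
position: [0.5482, 0.1877, 0.1213]
tool_rot: [-0.001, 0.728, -0.685, 0.0]
wrist_force: [0.8, 0.1, -0.2]
finger_gap: 0.0427
```

Run:
```python
from h import *
s,R,phi=st(); w=cam("wrist"); cv2.imwrite("pics/w16.png",w["im"]);
```

```text
t 19.2 p [0.5482 0.1877 0.1213] phi -86.48 tilt 0.09 gap 0.0427 F [ 0.8  0.1 -0.2] j6 -1.44
```

View pics/w16.png

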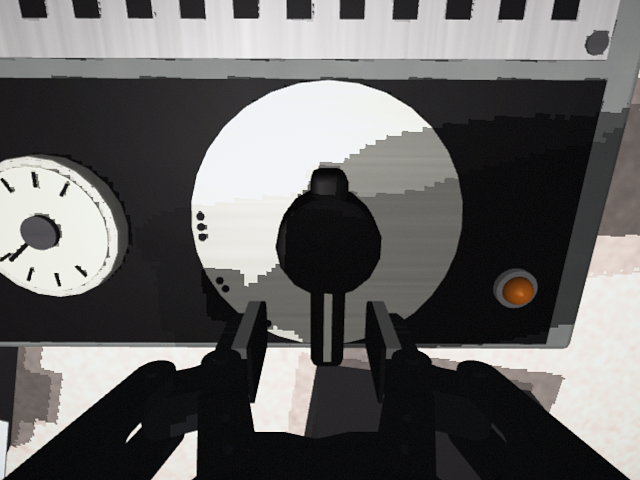

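Now the bar is at column 327 and the jaw centre at 316, a 4 mm overshoot. I'll correct it and close.

apply_moves:
  moves:
    - {"tx": 0, "ty": 4, "tz": 3, "yaw": 0, "claw": 0.5}
    - {"tx": 0, "ty": 0, "tz": 0, "yaw": 0, "claw": 0.3}
    - {"tx": 0, "ty": 0, "tz": 0, "yaw": 0, "claw": 0.1}
    - {"tx": 0, "ty": 0, "tz": 0, "yaw": 0, "claw": 0}
    - {"tx": 0, "ty": 0, "tz": 0, "yaw": 0, "claw": 0}
    - {"tx": 0, "ty": 0, "tz": 0, "yaw": 0, "claw": 0}
    - {"tx": 0, "ty": 0, "tz": 0, "yaw": 0, "claw": 0}
  force: 60

```text
time_s: 19.83
position: [0.5439, 0.1871, 0.1173]
tool_rot: [-0.0, 0.728, -0.685, 0.0]
wrist_force: [-0.8, -1.1, 2.6]
finger_gap: 0.0121
```

Run:
```python
from h import *
s,R,phi=st(); w=cam("wrist"); cv2.imwrite("pics/w17.png",w["im"]); print(s["moment"])
```

```text
t 19.83 p [0.5439 0.1871 0.1173] phi -86.51 tilt 0.04 gap 0.0121 F [-0.8 -1.1  2.6] j6 -1.44
[-0.00919996  0.12230749 -0.11244305]
```

View pics/w17.png

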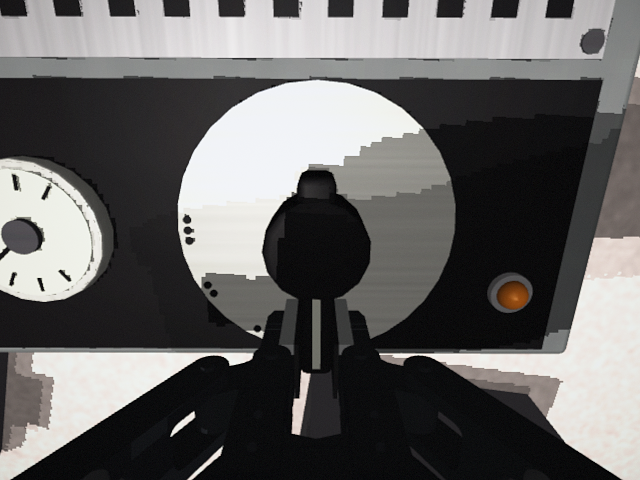

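The bar is gripped (gap 12 mm, radius about 36.5 mm). I sweep clockwise in 5° steps: yaw +5, ty −3.2, tx +0.14 for each.

apply_moves:
  moves:
    - {"tx": 0.14, "ty": -3.2, "tz": 0, "yaw": 5, "claw": 0}
    - {"tx": 0.14, "ty": -3.2, "tz": 0, "yaw": 5, "claw": 0}
    - {"tx": 0.14, "ty": -3.2, "tz": 0, "yaw": 5, "claw": 0}
    - {"tx": 0.14, "ty": -3.2, "tz": 0, "yaw": 5, "claw": 0}
    - {"tx": 0.14, "ty": -3.2, "tz": 0, "yaw": 5, "claw": 0}
    - {"tx": 0.14, "ty": -3.2, "tz": 0, "yaw": 5, "claw": 0}
  force: 80

```text
time_s: 20.38
position: [0.5634, 0.1831, 0.1174]
tool_rot: [0.001, -0.524, 0.851, -0.001]
wrist_force: [2.2, -0.7, 3.2]
finger_gap: 0.0112
```

```bash
cat > ax.py <<'E'
from h import *
s,R,phi=st(); p=s["position"]; r=p[:2]-np.array([.5455,.1505]); print("r",np.linalg.norm(r),"ang",np.degrees(np.arctan2(r[1],r[0])),"phi+180",phi+180, s["moment"].round(2))
E
python3 ax.py
```

```text
t 20.38 p [0.5634 0.1831 0.1174] phi -116.73 tilt 0.12 gap 0.0112 F [ 2.2 -0.7  3.2] j6 -0.93
r 0.03719322190393314 ang 61.197859182997185 phi+180 63.266586910060994 [-0.16 -0.19  0.23]
```

apply_moves:
  moves:
    - {"tx": 0.14, "ty": -3.2, "tz": 0, "yaw": 5, "claw": 0}
    - {"tx": 0.14, "ty": -3.2, "tz": 0, "yaw": 5, "claw": 0}
    - {"tx": 0.14, "ty": -3.2, "tz": 0, "yaw": 5, "claw": 0}
    - {"tx": 0.14, "ty": -3.2, "tz": 0, "yaw": 5, "claw": 0}
    - {"tx": 0.14, "ty": -3.2, "tz": 0, "yaw": 5, "claw": 0}
    - {"tx": 0.14, "ty": -3.2, "tz": 0, "yaw": 5, "claw": 0}

```text
time_s: 20.88
position: [0.5783, 0.17, 0.1174]
tool_rot: [0.001, -0.286, 0.958, -0.001]
wrist_force: [2.8, -2.4, 1.7]
finger_gap: 0.0119
```

```bash
python3 ax.py
```

```text
t 20.88 p [0.5783 0.17   0.1174] phi -146.74 tilt 0.19 gap 0.0119 F [ 2.8 -2.4  1.7] j6 -0.43
r 0.03812805398080873 ang 30.755377436582283 phi+180 33.26388661794903 [-0.42 -0.43  0.42]
```

apply_moves:
  moves:
    - {"tx": 0.14, "ty": -3.2, "tz": 0, "yaw": 5, "claw": 0}
    - {"tx": 0.14, "ty": -3.2, "tz": 0, "yaw": 5, "claw": 0}
    - {"tx": 0.14, "ty": -3.2, "tz": 0, "yaw": 5, "claw": 0}
    - {"tx": 0.14, "ty": -3.2, "tz": 0, "yaw": 5, "claw": 0}
    - {"tx": 0.14, "ty": -3.2, "tz": 0, "yaw": 5, "claw": 0}
    - {"tx": 0.14, "ty": -3.2, "tz": 0, "yaw": 5, "claw": 0}
    - {"tx": 0, "ty": 0, "tz": 0, "yaw": 0, "claw": 0}
    - {"tx": 0, "ty": 0, "tz": 0, "yaw": 0, "claw": 0}

```text
time_s: 21.55
position: [0.5846, 0.1513, 0.1175]
tool_rot: [0.002, -0.03, 1.0, -0.001]
wrist_force: [4.3, -4.7, 0.9]
finger_gap: 0.0117
```

```bash
python3 ax.py
python3 - <<'E'
from h import *
w=cam("wrist"); cv2.imwrite("pics/w18.png",w["im"]); t=cam("top"); cv2.imwrite("pics/t18.png",t["im"])
E
```

```text
t 21.55 p [0.5846 0.1513 0.1175] phi -176.54 tilt 0.25 gap 0.0117 F [ 4.3 -4.7  0.9] j6 0.06
r 0.03915084195872061 ang 1.142150215520356 phi+180 3.4634897359965464 [-0.79 -0.75  0.48]
```

View pics/w18.png

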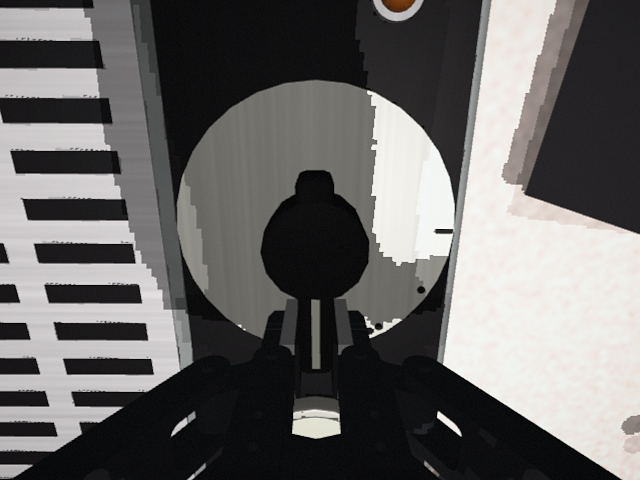

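View pics/t18.png

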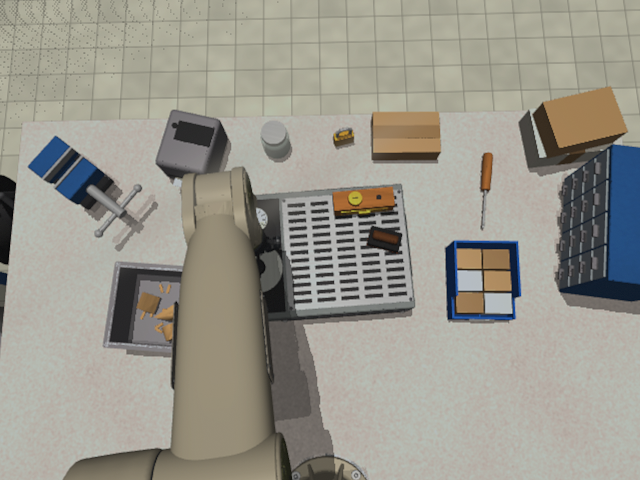

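The lever stays straight between the pads (column 316, hub at 315), and the gripper has turned 90.0°. The top view shows the lock sample (364,200) and sanding block (384,238) unmoved, and offcuts in the bin. I'll measure the lever heading, then hold.

Run:
```python
from h import *
w=cam("wrist"); P=onz(w,[(315,172),(315.5,247),(316,370)],[.131,.132,.131]); 
for a,b in((0,2),(1,2)):
    d=P[b]-P[a]; h=np.degrees(np.arctan2(d[1],d[0])); print("heading",h,"dial rad",np.radians(93.3-h))
t=cam("top")["im"]; t0=cv2.imread("pics/top0.png")
for nm,(x0,y0,x1,y1) in dict(lock=(325,180,400,215),sand=(362,220,408,255)).items():
    print(nm,cv2.phaseCorrelate(np.float32(cv2.cvtColor(t0,6)[y0:y1,x0:x1]),np.float32(cv2.cvtColor(t,6)[y0:y1,x0:x1])))
```

```text
heading 3.7182023562876507 dial rad 1.5634973187380787
heading 3.6664468725812163 dial rad 1.5644006223347182
lock ((0.49924518182884725, 0.004892898169863713), 1.000778008390356)
sand ((-0.01860996698901829, 0.008561444122673123), 1.0014171629316277)
```

apply_moves:
  moves:
    - {"tx": 0, "ty": 0, "tz": 0, "yaw": 0, "claw": 0}
    - {"tx": 0, "ty": 0, "tz": 0, "yaw": 0, "claw": 0}
    - {"tx": 0, "ty": 0, "tz": 0, "yaw": 0, "claw": 0}
    - {"tx": 0, "ty": 0, "tz": 0, "yaw": 0, "claw": 0}
    - {"tx": 0, "ty": 0, "tz": 0, "yaw": 0, "claw": 0}
    - {"tx": 0, "ty": 0, "tz": 0, "yaw": 0, "claw": 0}
    - {"tx": 0, "ty": 0, "tz": 0, "yaw": 0, "claw": 0}
    - {"tx": 0, "ty": 0, "tz": 0, "yaw": 0, "claw": 0}
    - {"tx": 0, "ty": 0, "tz": 0, "yaw": 0, "claw": 0}
    - {"tx": 0, "ty": 0, "tz": 0, "yaw": 0, "claw": 0}

```text
time_s: 22.58
position: [0.5846, 0.1513, 0.1175]
tool_rot: [0.002, -0.03, 1.0, -0.001]
wrist_force: [4.1, -5.5, 2.2]
finger_gap: 0.0114
```

apply_moves:
  moves:
    - {"tx": 0, "ty": 0, "tz": 0, "yaw": 0, "claw": 0}
    - {"tx": 0, "ty": 0, "tz": 0, "yaw": 0, "claw": 0}
    - {"tx": 0, "ty": 0, "tz": 0, "yaw": 0, "claw": 0}
    - {"tx": 0, "ty": 0, "tz": 0, "yaw": 0, "claw": 0}
    - {"tx": 0, "ty": 0, "tz": 0, "yaw": 0, "claw": 0}
    - {"tx": 0, "ty": 0, "tz": 0, "yaw": 0, "claw": 0}
    - {"tx": 0, "ty": 0, "tz": 0, "yaw": 0, "claw": 0}
    - {"tx": 0, "ty": 0, "tz": 0, "yaw": 0, "claw": 0}
    - {"tx": 0, "ty": 0, "tz": 0, "yaw": 0, "claw": 0}
    - {"tx": 0, "ty": 0, "tz": 0, "yaw": 0, "claw": 0}

```text
time_s: 23.42
position: [0.5847, 0.1513, 0.1175]
tool_rot: [0.002, -0.03, 1.0, -0.001]
wrist_force: [4.4, -4.3, 1.2]
finger_gap: 0.0115
```

```bash
python3 ax.py
python3 - <<'E'
from h import *
s=cam("scene"); cv2.imwrite("pics/s19.png",s["im"]); w=cam("wrist"); cv2.imwrite("pics/w19.png",w["im"])
E
```

```text
t 23.42 p [0.5847 0.1513 0.1175] phi -176.51 tilt 0.27 gap 0.0115 F [ 4.4 -4.3  1.2] j6 0.06
r 0.039170211224740424 ang 1.198920518247265 phi+180 3.492670712614654 [-0.85 -0.73  0.46]
```

View pics/s19.png

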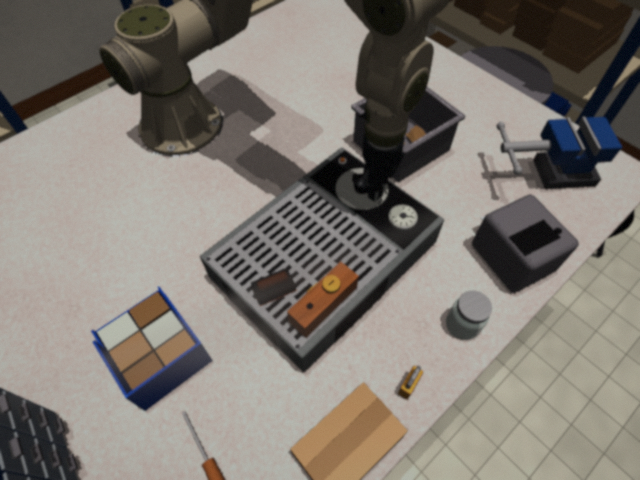

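View pics/w19.png

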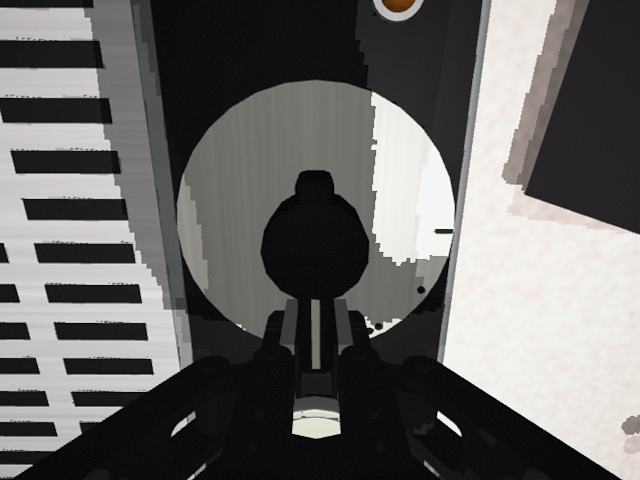

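The plate is clear of offcuts, and the lever has been steady at about 1.56 rad in the grip for nearly 2 s. Handing in.

```bash
python3 -c "
from workcell import order; print(order.job_done())"
```

```text
the job is handed in; nothing more can be done
None
```

I cleared all three offcuts into the waste bin, turned the lever to its third position and handed the job in at about 23.5 s with the gripper still holding it. The hand-in gave no verdict.

- **Offcuts:** the wrist picture after the last drop showed the plug, mitred end and stepped end all lying inside the bin. A later top view, with the arm hiding part of the bin, showed nothing to the contrary.
- **Lever:** the last measured angle was about 1.56 rad; the third position needs 1.48. It then held steady for nearly 2 s before hand-in, with a finger gap of 11.5 mm and wrist forces of about 4 N.
- **Lock sample and sanding block:** neither appears to have moved. Comparing the top views gave a 0.5 pixel shift (about 1 mm) for the lock sample and about 0 for the sanding block.

**Disagreements:**
- The top camera's positions were 3–5 mm off the wrist camera's. The grasps agreed with the wrist camera, so I used its values.
- The mitred end's tip triangulated to 0.067 m, where 0.13 m was expected, so I left that point out.
- The stepped end's second width reading was 39 mm instead of 34 mm, probably because I picked a bottom edge.
- My first move call was refused for missing keys; nothing moved.

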